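# Set the microscope's tilting stage and load a board for inspection

### The job

Set up the tilting stage for inspecting a circuit board at an angle: swing the plate up, stack all the gauge blocks that lie on the bench flat and squarely on top of one another on the scribed seat, then swing the plate down so that its roller rests on the stack, and let go of it. Then lay the board carrier flat on the tilted plate, lengthwise, midway across it and with its end up against the lip at the hinge, and finally turn the ring light's dimmer fully clockwise to its stop. Leave the other things on the bench where they are.

Things in the scene. Friction and masses are not known exactly. Their poses are not given: they have to be found in the camera images.
- base: Dark steel base slab of the tilting stage (a sine plate), fixed to the bench, 200 x 120 x 25 mm high. Origin: centre of its underside; x runs along the 200 mm, from the hinge end (nearer the robot) to the free end, z up. Two small hinge cheeks at its -x end rise to 49 mm.
- seat (a point): Centre of the white scribed rectangle (44 x 74 mm) on the base's top face, 25 mm above the bench, where the stack of gauge blocks stands: 43 mm from the base's centre towards the free end. Axes as the base's: the blocks' 70 mm sides lie along its y.
- plate: Aluminium tilting plate, 162 x 100 x 12 mm, hinged on the base. Origin: on the hinge axis, which runs along the base's y at base x = -75 mm, 35 mm above the bench; plate x runs from hinge to free end (x = -12 to 150 mm), y along the hinge, z normal to it; top face at z = 22 mm. Level at the start; its free end swings up to 1.75 rad at most (just past upright).
- roller (a point): Axis middle of the steel roller (radius 10 mm, along y) under the plate's free end, at plate x = 130, z = 0: level, it rests on the base; on a stack of height h the plate's tilt is asin(h / 130 mm). The hinge is damped: left above about 1.4 rad the plate stays there (also past upright); lower, it sinks slowly, about 1 rad/s, onto whatever lies below.
- lip (a point): Middle of the foot of the steel lip's face, on the plate's top face, plate x = 4, y = 0, z = 22 mm; axes as the plate's. The lip, 10 mm high, 8 mm thick, 90 mm long, crosses the plate beside the hinge; the carrier's end butts on its face from +x.
- rod (a point): Middle of the free part of the round steel rod (14 mm diameter) by which the plate is swung. It stands out sideways from the plate's +y edge, along plate y, from y = 50 to 115 mm; this point is at plate x = 140, y = 90, z = 16 mm, beside the base. Lifting takes 4 to 8 N. Pinched from above it turns between the fingers.
- carrier: Board carrier: a flat aluminium block 80 (x) x 55 (y) x 16 mm high with a green circuit board let into its top. Origin: centre of its underside, z up. Either end may face the lip.
- dimmer (a joint): Dimmer knob on top of the white ring-light controller, rad: grows as it is turned clockwise seen from above; 4.7 is the end stop, fully up. Turning friction about 0.04 N m. It stays where it is left.
- dimmer_grip (a point): Grip point of the dimmer, on its vertical axis, 87 mm above the bench. The grip is a black bar 42 mm long, 14 mm thick and 32 mm high; its top is 7 mm above this point, and it stands clear for 23 mm below it. The x axis of this point runs along the bar and turns with it (a white stripe marks the -x end).
- lamp: White ring-light controller box, 100 x 120 x 50 mm high, fixed. Origin: centre of its underside.
- block13: Steel gauge block, 40 (x) x 70 (y) x 13 mm thick (z), lying flat. Origin: centre of its underside. May be absent.
- block16: Steel gauge block, 40 (x) x 70 (y) x 16 mm thick (z), lying flat. Origin: centre of its underside. May be absent.
- block19: Steel gauge block, 40 (x) x 70 (y) x 19 mm thick (z), lying flat. Origin: centre of its underside. May be absent.
- block22: Steel gauge block, 40 (x) x 70 (y) x 22 mm thick (z), lying flat. Origin: centre of its underside. May be absent.
- tape: Bystander: roll of tape lying flat, 84 mm across, 25 mm high.
- jar: Bystander: small jar, 36 mm across, 45 mm high, among the gauge blocks.
- brush: Bystander: cleaning brush lying on the bench.
- driver: Bystander: screwdriver lying on the bench.
- phone: Bystander: opened phone shell, 150 x 73 x 9 mm, lying flat.
- tweezers: Bystander: tweezers lying on the bench, 120 mm long.
- can: Bystander: upright can, 52 mm across, 70 mm high.
Not all that is in view belongs to the job. Of the things shaped like the lamp, the white one is meant.

How it is judged:
By the outcome, as a careful person would: the job done as asked, in the order asked, and still so for the second after the job is handed in, with the robot touching nothing.
Of block13, block16, block19, block22 only 2 to 4 are there at a start; the rules pass over those that are not, and their reading is None.
At some moment in a run one of carrier, block13, block16, block19, block22 may be knocked a few centimetres aside while the robot is not near it.
Once in a run the grip may slacken for a moment while it holds something.
It also fails if it takes over 210 s, if anything falls off the work surface, if the arm or the gripper's body presses on something with over 40 N, if the wrist force passes 120 N, or if a joint passes its speed limit or range.

### The arm

A 6-joint arm with a two-finger parallel gripper is mounted at the origin on the work surface. World frame = base frame: x ahead of the robot, y to its left, z up, the work surface at z = 0. Lengths are in m, angles in rad, forces in N, time in s.
With the tool pointing down it reaches from about 0.3 to 0.85 m from the base axis. Payload 5.4 kg.
Tool frame: the origin (TCP) lies at the centre of the arm's flange, where the gripper is bolted on; the fingertips stand 173 mm ahead of it and the grasp point (between the pads) lies 155 mm ahead of it; z points along the fingers, y is the line along which they close (so a half turn about z gives the same grasp; the last joint's range is limited). The gripper opens to 85 mm and grips with 20 to 120 N. Pads are 22 mm wide; open, the fingers measure 114 mm over their backs; the gripper's body (76 mm by 85 mm) begins 54 mm behind the grasp point. The pads swing forward as they close: fully open they stand 13 mm farther back than shut.
Start: joints at [-1.45, 0.158, 1.597, -0, 1.386, -0.21], TCP at [0.187, -0.544, 0.405] pointing down, gripper open.
Joint ranges: [-2.91, 2.91], [-0.94, 2.29], [0.18, 2.7], [-1.29, 4.43], [0.17, 2.64], [-3, 3]. Speed limits (rad/s): [2.57, 2.57, 3.14, 3.14, 3.14, 3.14].

### API

Orientations are given as a unit quaternion [x, y, z, w].
In Python, from station import get_obs, snapshot, job_done gives the robot as it stands.
- The arm moves only by the tool move_arm, never from a script. Its argument "rows" is a list of rows, each a list of 7 numbers: the turn, a rotation vector about the world's x, y, z in units of 5 degrees (1.0 is 5 degrees), then the shift along the world's x, y, z in units of 50 mm (1.0 is 50 mm), then the gripper command: -1 is fully open, 1 is shut, values between are in proportion. In form: [[ax, ay, az, x, y, z, gripper], ...]. A call has 1 to 5 rows; each row shifts and turns the commanded pose from where the row before left it; what a row does not reach is not made up. A row lasts 1/10 s, in which the tool goes at most 50 mm and 8.59 degrees, less where a joint would pass 70% of its speed; a pose out of reach is approached as far as the arm can. A call is refused whole if a number of a shift passes 1 or a number of a turn 1, either way. A call with a gripper value outside its range is refused whole. The fingers move at their own pace and stop on an object; the grip force is fixed at half the most. Time passes only in rows, so rows that do not move let the fingers close. It gives the time, the measured TCP pose, the force, the opening and the grip force at its end, in the units of the state.
- get_obs(): the state, without advancing time (a new reading comes with each control period).
- snapshot(name): name is "scene" or "top" or "wrist"; returns a dict with "color" (384x512x3 uint8, red, green, blue), "range_z" (384x512 float32, m along the optical axis (not along the pixel's ray), 0 where there is no reading), "mtx" (3x3 intrinsics, pixels), "T" (4x4, takes a point from camera to world coordinates); the wrist camera has in their place "tool_from_camera" (4x4, takes a point from camera to tool coordinates, whose origin is the TCP and whose axes are the flange's). Camera axes: x right, y down, z forward; pixel columns grow to the right and rows downward; lengths in m; the calibration is good to about 2 mm. A picture is of the moment at which its call begins: read the wrist's pose just before it.
- job_done(): hands the job in; it is judged then, once.
The state is a dict: "time_s": time; "qpos": joint angles; "joint_vel": joint speeds; "tau": joint torques, N m; "eef_pos": TCP position; "orientation": TCP orientation; "contact_force": force on the tool from outside, world axes, zero at the start; "wrist_torque": the same for the moment, N m; "gripper_width": opening from 0.0 (shut) to 1.0 (fully open); "grasp_force": force on a finger pad.
Only numpy, scipy, OpenCV 4.12 (cv2) and the standard library are available. Lean on these libraries where they do the work, as an engineer would, in place of code of your own. Each camera call takes 0.05 s, during which the arm holds its last target. There are 200 camera calls.

## Working session

There is one attempt and no reset: what is moved stays moved. The work goes in short steps, Python scripts to look and compute and a tool call to move; the robot and the scene stay as the last step left them, time stands still between calls to the robot, and variables do not carry over. Pictures are saved under pics/ and viewed, at most 14 in all, crops included, and the job is handed in when it is done.

Besides the shell and the picture viewer there is one more tool, called after "Emit:" in YAML: its name, and indented under it one key for each argument. move_arm: Moves the arm, as the interface text tells. Its arguments: {"type":"object","properties":{"rows":{"type":"array"}},"required":["rows"]}

```bash
ls; mkdir -p pics
cat > h.py <<'E'
import numpy as np, cv2
from station import get_obs, snapshot, job_done
from scipy.spatial.transform import Rotation as R
def save(name,f):
    o=get_obs(); s=snapshot(name)
    if name=='wrist':
        T=np.eye(4);T[:3,:3]=R.from_quat(o['orientation']).as_matrix();T[:3,3]=o['eef_pos'];s['T']=T@s['tool_from_camera']
    np.savez('pics/'+f+'.npz',**s); cv2.imwrite('pics/'+f+'.png',s['color'][:,:,::-1]); return s
def pts(s):
    z=s['range_z'];K=s['mtx'];v,u=np.mgrid[:z.shape[0],:z.shape[1]]
    p=np.stack([(u-K[0,2])/K[0,0]*z,(v-K[1,2])/K[1,1]*z,z,np.ones_like(z)],-1)@s['T'].T
    p=p[...,:3];p[z==0]=np.nan;return p
def load(f): return dict(np.load('pics/'+f+'.npz'))
E
python3 - <<'E'
from h import *
a=save('top','top0');b=save('scene','scene0')
big=cv2.resize(a['color'][:,:,::-1],(800,600),interpolation=cv2.INTER_CUBIC);cv2.imwrite('pics/top0b.png',big)
big=cv2.resize(b['color'][:,:,::-1],(800,600),interpolation=cv2.INTER_CUBIC);cv2.imwrite('pics/scene0b.png',big)
print(a['T'],a['mtx'],get_obs())
E
```

```text
pics
[[-0.02020761 -0.98415477  0.17615632  0.26972263]
 [-0.99967449  0.0171444  -0.01889393  0.13352199]
 [ 0.01557446 -0.17648078 -0.98418086  1.51327103]
 [ 0.          0.          0.          1.        ]] [[445.60053491   0.         247.48994553]
 [  0.         445.60053491 187.3955284 ]
 [  0.           0.           1.        ]] {'time_s': 0.1, 'qpos': array([-1.45011065e+00,  1.58987635e-01,  1.59812934e+00, -1.07727318e-05,
        1.38622604e+00, -2.10068178e-01]), 'joint_vel': array([ 0.00042836, -0.00254572, -0.00266627, -0.00116388,  0.00057569,
       -0.00135052]), 'tau': array([-4.76943551e-04, -3.96992612e+01, -3.32336640e+01, -2.38074563e-04,
        4.24306476e-03, -2.92608399e-05]), 'eef_pos': array([ 0.18669857, -0.54357001,  0.40380267]), 'orientation': array([ 9.86355833e-01,  1.64625045e-01,  3.38111098e-05, -8.74541925e-04]), 'contact_force': array([ 0.42877078, -0.67147689,  0.12120774]), 'wrist_torque': array([-0.00133852, -0.02931444,  0.02281831]), 'grasp_force': 0.0, 'gripper_width': 1.0039124263864039}
```

View pics/top0b.png

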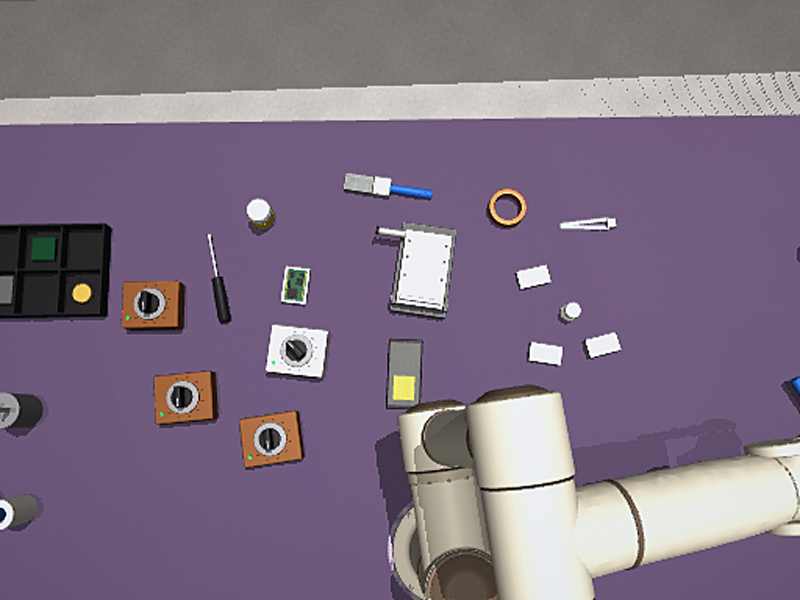

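View pics/scene0b.png

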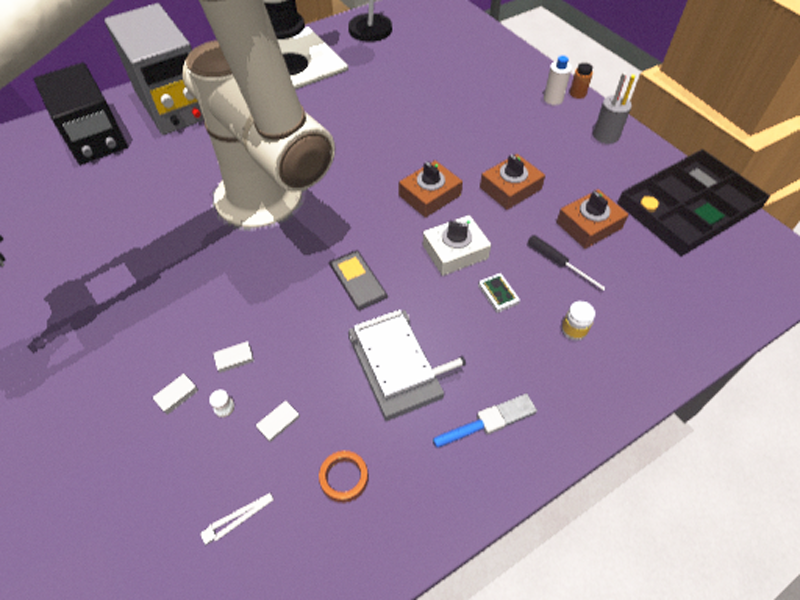

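The top view shows three gauge blocks at (534,277), (545,353) and (602,345), with the jar at (570,311). The carrier is at (296,285), the white lamp at (297,351; the three brown boxes are decoys), the stage at (425,270) and the rod at (390,233).

```bash
cat >> h.py <<'E'
def blob(s,u,v,half=30,zr=(0.006,0.03),dz=None):
    """fit rectangle of top-face points round pixel u,v (512 grid)"""
    p=pts(s);z=p[...,2]
    m=((z>zr[0])&(z<zr[1])).astype(np.uint8)
    n,l=cv2.connectedComponents(m,connectivity=4)
    k=l[v,u]; q=p[l==k]
    top=np.median(q[:,2]); 
    r=cv2.minAreaRect((q[:,:2]*1000).astype(np.float32))
    return q,top,r
E
python3 - <<'E'
from h import *
S=load('top0')
f=1.5625/1.0
for n,(u,v),zr in [('b1',(534,277),(.006,.035)),('b2',(545,353),(.006,.035)),('b3',(602,345),(.006,.035)),('jar',(570,311),(.02,.06)),('carrier',(296,285),(.006,.03)),('lamp',(280,340),(.035,.06)),('plate',(425,270),(.05,.07)),('base',(404,308),(.015,.035)),('rod',(385,232),(.03,.075)),('knob',(297,351),(.075,.11))]:
    u=int(u/f);v=int(v/f)
    q,t,r=blob(S,u,v,zr=zr)
    print(n,len(q),'top',round(t*1000,1),'sd',round(q[:,2].std()*1000,1),'max',q[:,2].max().round(3),'mean',(q.mean(0)*1000).round(1),'rect',np.round(r[0],1),np.round(r[1],1),round(r[2],1))
p=pts(S);print('table', np.nanmedian(p[300//2:,300:,2]), p[200,400],p[180,290],p[230,210])
c=S['color'][130:260,140:420];cv2.imwrite('pics/c1.png',cv2.resize(c[:,:,::-1],(0,0),fx=2.85,fy=2.85,interpolation=cv2.INTER_CUBIC))
E
```

```text
b1 235 top 12.4 sd 3.2 max 0.022 mean [ 569.7 -218.1   12.5] rect [ 570.9 -218.5] [43.9 71. ] 9.9
b2 258 top 15.1 sd 3.5 max 0.025 mean [ 399.7 -233.9   15.2] rect [ 400.9 -233.8] [71.1 42.8] 80.2
b3 258 top 18.9 sd 3.6 max 0.028 mean [ 415.8 -357.5   18.6] rect [ 418.2 -361.3] [42.7 77.2] 12.6
jar 88 top 43.8 sd 5.7 max 0.052 mean [ 487.8 -290.6   42.7] rect [ 489.1 -291. ] [30.3 32.6] 64.3
carrier 383 top 15.8 sd 3.5 max 0.027 mean [558.7 305.   15.8] rect [558.7 305.5] [55.7 82.3] 83.2
lamp 972 top 50.1 sd 4.1 max 0.06 mean [411.1 297.2  50.1] rect [412.6 298.3] [120.3 101.6] 82.4
plate 1451 top 56.9 sd 3.5 max 0.07 mean [585.3  29.3  57.1] rect [586.5  56.1] [164.7 165.4] 81.8
base 176 top 24.6 sd 3.3 max 0.033 mean [496.9  38.3  24.5] rect [497.7  39.4] [117.7  18.1] 80.4
rod 1558 top 56.6 sd 4.7 max 0.074 mean [582.7  29.7  56.5] rect [587.9  51.5] [168.9 176.6] 83.7
knob 58 top 92.9 sd 3.8 max 0.099 mean [412.1 297.   92.4] rect [412.6 298.4] [41.1 13.4] 43.8
table 0.0026904735999955243 [ 0.48714219 -0.42086746  0.00051431] [ 0.56379355 -0.04324386  0.00132091] [ 0.3963015   0.23454836 -0.0015102 ]
```

View pics/c1.png

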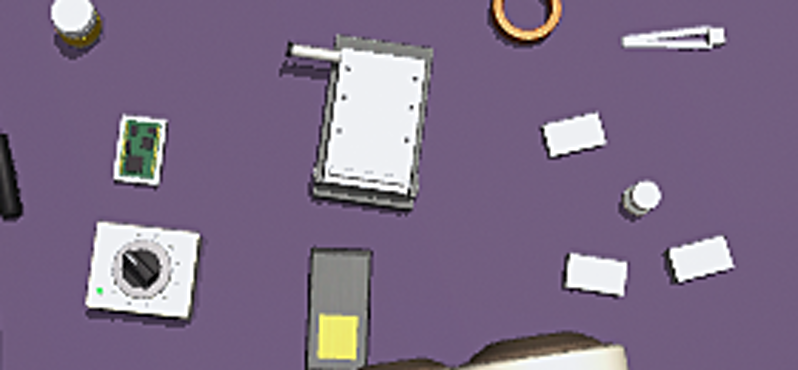

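The crop shows the white lamp at (140,270) with its knob, the stage at (370,120) and the rod at (310,50). The white box is unique among the lamp shapes. By height the blocks are b1=13, b2=16 and b3=19 mm. Moving on to wrist views.

Emit:
move_arm:
  rows:
    - [0,0,1,0.5,0.8,0.08,-1]
    - [0,0,1,0.5,0.8,0.08,-1]
    - [0,0,1,0.5,0.8,0.08,-1]
    - [0,0,1,0.5,0.8,0.08,-1]
    - [0,0,1,0.5,0.8,0.08,-1]

```text
time_s: 0.6
eef_pos: [0.3122, -0.342, 0.4244]
orientation: [0.927, 0.376, 0.0, -0.0]
contact_force: [0.8, 0.5, -0.5]
gripper_width: 1.002
grasp_force: 0.0
```

Emit:
move_arm:
  rows:
    - [0,0,1,0.5,0.8,0.08,-1]
    - [0,0,1,0.5,0.8,0.08,-1]
    - [0,0,1,0.5,0.8,0.08,-1]
    - [0,0,1,0.5,0.8,0.08,-1]
    - [0,0,1,0.5,0.8,0.08,-1]

```text
time_s: 1.1
eef_pos: [0.4372, -0.1419, 0.4446]
orientation: [0.823, 0.568, -0.0, -0.0]
contact_force: [0.3, -0.6, 0.2]
gripper_width: 1.001
grasp_force: 0.0
```

Emit:
move_arm:
  rows:
    - [0,0,1,0.5,0.8,0.08,-1]
    - [0,0,1,0.5,0.8,0.08,-1]
    - [0,0,1,0.5,0.8,0.08,-1]
    - [0,0,0,0,0,0,-1]
    - [0,0,0,0,0,0,-1]

```text
time_s: 1.6
eef_pos: [0.5119, -0.0229, 0.4562]
orientation: [0.743, 0.67, -0.001, -0.0]
contact_force: [1.2, -0.1, -0.6]
gripper_width: 1.001
grasp_force: 0.0
```

Run:
```python
from h import *
s=save('wrist','w0');print(s['tool_from_camera'].round(3),s['mtx']);print(s['T'].round(3));o=get_obs();print(o['qpos'],o['orientation'])
s=save('top','top1')
for n,(u,v),zr in [('plate',(272,173),(.05,.07)),('base',(258,197),(.012,.035))]:
    q,t,r=blob(s,u,v,zr=zr); print(n,len(q),t,r)
cv2.imwrite('pics/w0.png',cv2.resize(cv2.imread('pics/w0.png'),(800,600)))
```

```text
[[ 0.    -0.962 -0.273  0.069]
 [ 1.    -0.     0.001  0.001]
 [-0.001 -0.273  0.962  0.031]
 [ 0.     0.     0.     1.   ]] [[344.29121744   0.         256.42956224]
 [  0.         344.29121744 191.20115369]
 [  0.           0.           1.        ]]
[[ 0.995 -0.099 -0.029  0.52 ]
 [-0.103 -0.957 -0.272  0.046]
 [-0.     0.273 -0.962  0.426]
 [ 0.     0.     0.     1.   ]]
[-2.82816954e-01 -3.74331360e-02  1.70045012e+00 -5.70339586e-04
  1.47979106e+00 -1.77256878e-01] [ 7.43408286e-01  6.68837552e-01 -5.61702834e-04 -3.66639174e-04]
plate 1091 0.05665544421393598 ((588.7235107421875, 67.7096939086914), (142.74960327148438, 162.72898864746094), 81.13077545166016)
base 119 0.023950801143201028 ((501.1109619140625, 60.106266021728516), (76.51937866210938, 17.704065322875977), 80.76702880859375)
```

View pics/w0.png

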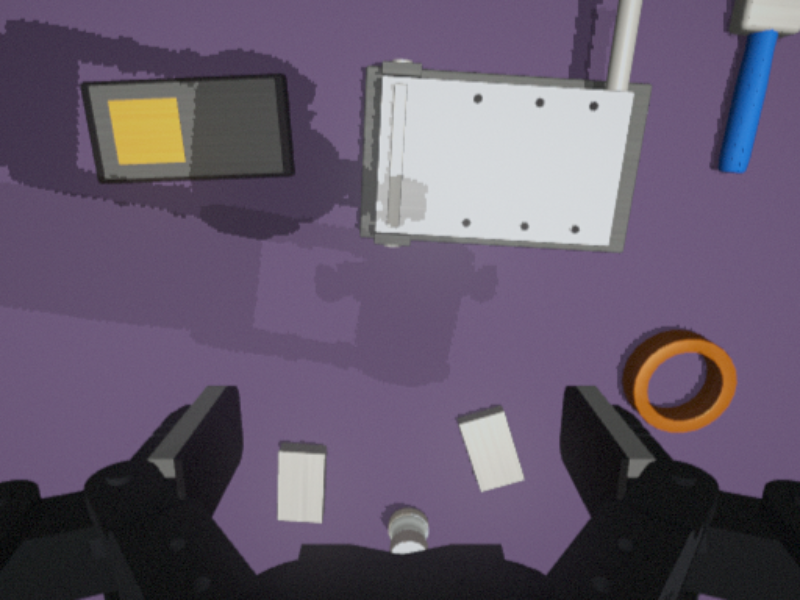

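The wrist view shows the plate corners at (382,75), (633,92), (609,245) and (377,233), with base corners at (651,85), (624,251) and (362,236). Solving the stage pose by ray-plane intersection.

```bash
cat >> h.py <<'E'
def ray(s,u,v,z,sc=1.5625):
    K=s['mtx'];d=s['T'][:3,:3]@np.array([(u/sc-K[0,2])/K[0,0],(v/sc-K[1,2])/K[1,1],1.]);c=s['T'][:3,3]
    return (c+d*(z-c[2])/d[2])[:2]
def fit2(loc,w):
    loc=np.array(loc,float);w=np.array(w);a=loc-loc.mean(0);b=w-w.mean(0)
    th=np.arctan2((a[:,0]*b[:,1]-a[:,1]*b[:,0]).sum(),(a*b).sum());c,s=np.cos(th),np.sin(th)
    M=np.array([[c,-s],[s,c]]);t=w.mean(0)-M@loc.mean(0);return th,t,(loc@M.T+t-w)
E
python3 - <<'E'
from h import *
s=load('w0')
P=[ray(s,*c,.057) for c in [(382,75),(633,92),(609,245),(377,233)]]
B=[ray(s,*c,.025) for c in [(651,85),(624,251),(362,236)]]
l1=[(-.087,.05),(.075,.05),(.075,-.05),(-.087,-.05)];l2=[(.1,.06),(.1,-.06),(-.1,-.06)]
for l,w in((l1,P),(l2,B),(l1+l2,P+B)):
    th,t,e=fit2(l,w);print(np.degrees(th),t,(e*1000).round(1).tolist())
c,sn=np.cos(th),np.sin(th);M=np.array([[c,-sn],[sn,c]])
for n,q in dict(seat=(.043,0),rod100=(.065,.1),hinge=(-.075,0),rodup=(-.0965,.1)).items(): print(n,t+M@q)
print(get_obs()['eef_pos'],R.from_quat(get_obs()['orientation']).as_matrix().round(3).tolist())
E
```

```text
-9.039161067502004 [0.59016945 0.02629096] [[-0.0, -0.9], [0.8, 0.4], [0.2, -0.1], [-0.9, 0.5]]
-9.227470147503384 [0.59034654 0.02672277] [[1.8, 1.6], [0.1, -1.0], [-1.9, -0.6]]
-9.10977900592624 [0.59022262 0.02644568] [[0.1, -0.6], [0.9, 0.5], [0.2, 0.0], [-0.9, 0.8], [1.6, 1.5], [0.2, -1.1], [-2.0, -1.1]]
seat [0.63268026 0.01963764]
rod100 [0.67023543 0.11489313]
hinge [0.51616861 0.03832018]
rodup [0.51077246 0.14046288]
[ 0.51138391 -0.02447006  0.45619751] [[0.107, 0.994, -0.001], [0.994, -0.107, -0.0], [-0.0, -0.001, -1.0]]
```

Emit:
move_arm:
  rows:
    - [0,0,-0.15,0.794,0.697,-0.5,-0.2]
    - [0,0,-0.15,0.794,0.697,-0.5,-0.2]
    - [0,0,-0.15,0.794,0.697,-0.5,-0.2]
    - [0,0,-0.15,0.794,0.697,-0.5,-0.2]
    - [0,0,0,0,0,0,-0.2]

```text
time_s: 2.2
eef_pos: [0.6486, 0.0965, 0.3632]
orientation: [0.761, 0.649, -0.004, -0.004]
contact_force: [-1.7, 0.2, -1.1]
gripper_width: 0.598
grasp_force: 0.0
```

Emit:
move_arm:
  rows:
    - [0,0,0,0,0,-0.6,-0.2]
    - [0,0,0,0,0,-0.6,-0.2]
    - [0,0,0,0,0,-0.6,-0.2]
    - [0,0,0,0,0,-0.6,-0.2]
    - [0,0,0,0,0,-0.6,-0.2]

```text
time_s: 2.7
eef_pos: [0.6474, 0.0932, 0.2208]
orientation: [0.762, 0.648, 0.0, 0.0]
contact_force: [-0.3, 0.6, -0.4]
gripper_width: 0.599
grasp_force: 0.0
```

Run:
```python
from h import *
o=get_obs();print(o['eef_pos'],o['qpos'],np.array(R.from_quat(o['orientation']).as_matrix())[:,1])
s=save('wrist','w1');cv2.imwrite('pics/w1.png',cv2.resize(cv2.imread('pics/w1.png'),(640,480)))
```

```text
[0.64736793 0.0932064  0.22083676] [-4.12962708e-02  5.45261075e-01  1.48947969e+00 -3.96461397e-04
  1.10617511e+00  1.19663106e-01] [ 9.87102183e-01 -1.60089884e-01  7.14236927e-04]
```

View pics/w1.png

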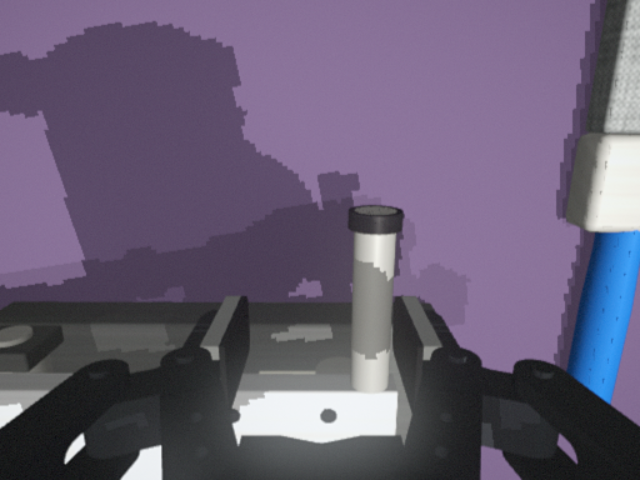

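The rod (370,290) is right of the finger centre, so speed limiting cut the move short. I'll raise, shift and descend.

Emit:
move_arm:
  rows:
    - [0,0,0,0,0,0.6,-0.2]
    - [0,0,0,0.23,0.22,0,-0.2]
    - [0,0,0,0.226,0.214,0,-0.2]
    - [0,0,0,0,0,-0.4,-0.2]
    - [0,0,0,0,0,-0.5,-0.2]

```text
time_s: 3.25
eef_pos: [0.6716, 0.1154, 0.2086]
orientation: [0.761, 0.648, 0.002, 0.002]
contact_force: [-0.0, -0.6, 0.6]
gripper_width: 0.596
grasp_force: 0.0
```

Emit:
move_arm:
  rows:
    - [0,0,0,0,0,0,1]
    - [0,0,0,0,0,0,1]
    - [0,0,0,0,0,0,1]
    - [0,0,0,0,0,0,1]
    - [0,0,0,0,0,0,1]

```text
time_s: 3.75
eef_pos: [0.6699, 0.1164, 0.2078]
orientation: [0.761, 0.649, -0.001, -0.0]
contact_force: [-6.7, -2.1, 2.6]
gripper_width: 0.143
grasp_force: 58.6
```

Run:
```python
from h import *
a=np.radians(np.linspace(0,93,21)+6.52);r=.1409
bx=r*np.cos(a);z=r*np.sin(a);th=np.radians(-9.1)
d=np.diff(np.c_[bx*np.cos(th),bx*np.sin(th),z],axis=0)/.05
print([[0,0,0]+x+[1] for x in d.round(3).tolist()])
```

```text
[[0, 0, 0, -0.035, 0.006, 0.226, 1], [0, 0, 0, -0.053, 0.008, 0.222, 1], [0, 0, 0, -0.07, 0.011, 0.217, 1], [0, 0, 0, -0.087, 0.014, 0.211, 1], [0, 0, 0, -0.104, 0.017, 0.203, 1], [0, 0, 0, -0.12, 0.019, 0.194, 1], [0, 0, 0, -0.135, 0.022, 0.183, 1], [0, 0, 0, -0.149, 0.024, 0.172, 1], [0, 0, 0, -0.163, 0.026, 0.159, 1], [0, 0, 0, -0.175, 0.028, 0.145, 1], [0, 0, 0, -0.186, 0.03, 0.13, 1], [0, 0, 0, -0.196, 0.031, 0.114, 1], [0, 0, 0, -0.204, 0.033, 0.098, 1], [0, 0, 0, -0.211, 0.034, 0.081, 1], [0, 0, 0, -0.217, 0.035, 0.063, 1], [0, 0, 0, -0.221, 0.035, 0.045, 1], [0, 0, 0, -0.224, 0.036, 0.027, 1], [0, 0, 0, -0.226, 0.036, 0.008, 1], [0, 0, 0, -0.226, 0.036, -0.01, 1], [0, 0, 0, -0.224, 0.036, -0.029, 1]]
```

Emit:
move_arm:
  rows:
    - [0,0,0,-0.035,0.006,0.226,1]
    - [0,0,0,-0.053,0.008,0.222,1]
    - [0,0,0,-0.07,0.011,0.217,1]
    - [0,0,0,-0.087,0.014,0.211,1]
    - [0,0,0,-0.104,0.017,0.203,1]

```text
time_s: 4.25
eef_pos: [0.653, 0.1193, 0.2616]
orientation: [0.761, 0.649, 0.0, 0.001]
contact_force: [3.3, -5.8, -6.8]
gripper_width: 0.141
grasp_force: 58.7
```

Emit:
move_arm:
  rows:
    - [0,0,0,-0.12,0.019,0.194,1]
    - [0,0,0,-0.135,0.022,0.183,1]
    - [0,0,0,-0.149,0.024,0.172,1]
    - [0,0,0,-0.163,0.026,0.159,1]
    - [0,0,0,-0.175,0.028,0.145,1]

```text
time_s: 4.75
eef_pos: [0.6171, 0.1251, 0.3064]
orientation: [0.761, 0.649, 0.003, 0.004]
contact_force: [6.1, -5.9, -4.2]
gripper_width: 0.134
grasp_force: 58.4
```

Emit:
move_arm:
  rows:
    - [0,0,0,-0.186,0.03,0.13,1]
    - [0,0,0,-0.196,0.031,0.114,1]
    - [0,0,0,-0.204,0.033,0.098,1]
    - [0,0,0,-0.211,0.034,0.081,1]
    - [0,0,0,-0.217,0.035,0.063,1]

```text
time_s: 5.25
eef_pos: [0.568, 0.1331, 0.3342]
orientation: [0.761, 0.649, 0.006, 0.007]
contact_force: [7.2, -6.6, 7.0]
gripper_width: 0.139
grasp_force: 58.6
```

Emit:
move_arm:
  rows:
    - [0,0,0,-0.221,0.035,0.045,1]
    - [0,0,0,-0.224,0.036,0.027,1]
    - [0,0,0,-0.226,0.036,0.008,1]
    - [0,0,0,-0.226,0.036,-0.01,1]
    - [0,0,0,-0.224,0.036,-0.029,1]

```text
time_s: 5.75
eef_pos: [0.5122, 0.1424, 0.3381]
orientation: [0.761, 0.649, 0.007, 0.007]
contact_force: [1.2, -7.5, 21.3]
gripper_width: 0.133
grasp_force: 65.5
```

Emit:
move_arm:
  rows:
    - [0,0,0,0,0,0,-0.3]
    - [0,0,0,0,0,0,-0.3]
    - [0,0,0,0,0,0,-0.3]
    - [0,0,0,0,0,0.5,-0.3]
    - [0,0,0,0,0,0.6,-0.3]

```text
time_s: 6.25
eef_pos: [0.5084, 0.1431, 0.3831]
orientation: [0.761, 0.649, -0.002, -0.002]
contact_force: [0.7, 0.6, 0.8]
gripper_width: 0.649
grasp_force: 0.0
```

Emit:
move_arm:
  rows:
    - [0,0,0,0,0,0.8,-0.3]
    - [0,0,0,0,-0.8,0.1,-0.3]
    - [0,0,0,0,-0.8,0,-0.3]
    - [0,0,0,0,-0.8,0,-0.3]
    - [0,0,0,0,-0.8,0,-0.3]

```text
time_s: 6.75
eef_pos: [0.5089, -0.0182, 0.4291]
orientation: [0.76, 0.649, 0.0, -0.0]
contact_force: [0.5, -0.4, 0.7]
gripper_width: 0.654
grasp_force: 0.0
```

Emit:
move_arm:
  rows:
    - [0,0,0,-0.2,-0.8,0,-1]
    - [0,0,0,-0.2,-0.8,0,-1]
    - [0,0,0,-0.2,-0.8,0,-1]
    - [0,0,0,-0.2,-0.8,-0.2,-1]
    - [0,0,0,-0.2,-0.8,-0.2,-1]

```text
time_s: 7.25
eef_pos: [0.4586, -0.2184, 0.4091]
orientation: [0.761, 0.649, 0.0, 0.0]
contact_force: [0.5, -0.7, 0.0]
gripper_width: 0.998
grasp_force: 0.0
```

Emit:
move_arm:
  rows:
    - [0,0,0.5,-0.2,-0.6,-0.2,-1]
    - [0,0,0.5,0,0,-0.2,-1]
    - [0,0,0,0,0,0,-1]
    - [0,0,0,0,0,0,-1]

```text
time_s: 7.65
eef_pos: [0.4492, -0.2467, 0.3891]
orientation: [0.732, 0.681, 0.0, -0.0]
contact_force: [-0.1, -0.2, 0.3]
gripper_width: 0.996
grasp_force: 0.0
```

Run:
```python
from h import *
o=get_obs();print(o['eef_pos'],o['qpos'],R.from_quat(o['orientation']).as_matrix()[:,1])
s=save('wrist','w2');cv2.imwrite('pics/w2.png',cv2.resize(cv2.imread('pics/w2.png'),(800,600)))
```

```text
[ 0.44922963 -0.24665861  0.38905192] [-7.38389467e-01  8.10851235e-03  1.78834558e+00  4.52133525e-04
  1.34602421e+00 -6.67230158e-01] [ 9.97461985e-01 -7.11997876e-02 -4.23033833e-04]
```

View pics/w2.png

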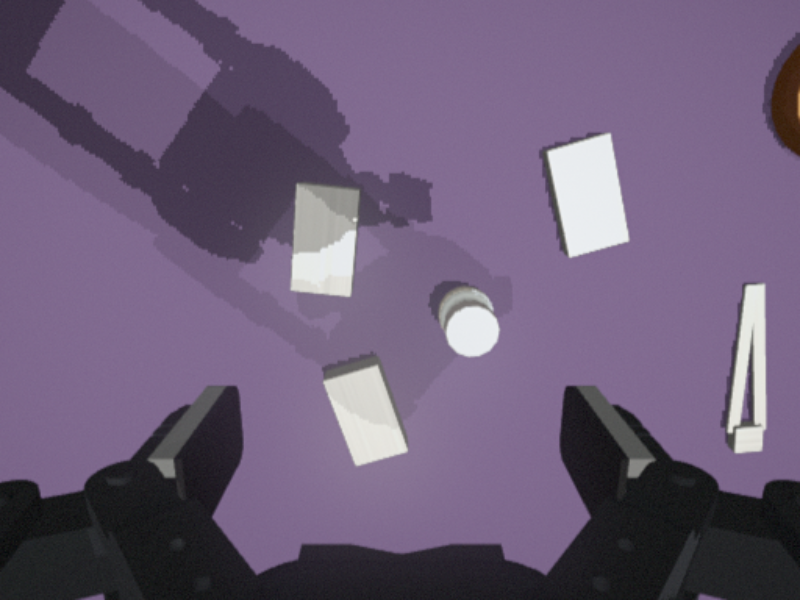

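The wrist view shows b1 (13 mm) with corners (548,152), (611,133), (629,240), (570,256). b2 (16 mm) is at (297,184), (359,188), (350,296), (291,291), b3 (19 mm) at (323,380), (376,364), (408,452), (357,466), and the jar at (470,325).

```bash
cat >> h.py <<'E'
def rectfit(s,cs,h,lx,ly,sc=1.5625):
    # corners in order: local (-x,+y),(+x,+y),(+x,-y),(-x,-y) in world-ish sense
    w=[ray(s,*c,h,sc) for c in cs]
    l=np.array([(-1,1),(1,1),(1,-1),(-1,-1)])*[lx/2,ly/2]
    th,t,e=fit2(l,w);return np.degrees(th).round(2),(t*1000).round(1),np.abs(e*1000).max().round(1),[np.linalg.norm(w[i]-w[(i+1)%4]).round(4) for i in range(4)]
def delta(x,y,z,yaw=None):
    o=get_obs();p=o['eef_pos'];Y=R.from_quat(o['orientation']).as_matrix()[:,1];c=np.degrees(np.arctan2(Y[1],Y[0]))
    print('units',((np.array([x,y,z])-p)/.05).round(3),'yaw units',None if yaw is None else round((((yaw-c)+90)%180-90)/5,3),'now',p.round(4),round(c,2))
E
python3 - <<'E'
from h import *
s=load('w2')
print(rectfit(s,[(548,152),(611,133),(629,240),(570,256)],.013,.04,.07))
print(rectfit(s,[(297,184),(359,188),(350,296),(291,291)],.016,.04,.07))
print(rectfit(s,[(323,380),(376,364),(408,452),(357,466)],.019,.04,.07))
t=load('top1');p=pts(s)
for u,v in((590,195),(325,240),(365,415)):
    u=int(u/1.5625);v=int(v/1.5625);print(np.nanmedian(p[v-10:v+10,u-8:u+8,2]))
print(np.nanmedian(p[200:230,330:360,2]))
E
```

```text
(np.float64(12.02), array([ 572.2, -216.8]), np.float64(0.9), [np.float64(0.0395), np.float64(0.0688), np.float64(0.0388), np.float64(0.0683)])
(np.float64(-9.79), array([ 401.8, -232.7]), np.float64(0.8), [np.float64(0.0387), np.float64(0.0705), np.float64(0.0389), np.float64(0.0695)])
(np.float64(13.84), array([ 418.1, -357.3]), np.float64(1.0), [np.float64(0.0383), np.float64(0.0711), np.float64(0.0384), np.float64(0.0706)])
0.013411994649301151
0.016350949231959455
0.01918618520683421
0.00032350457895496953
```

```bash
python3 -c "
from h import *
delta(.4181,-.3573,.25,13.84)"
```

```text
units [-0.627 -2.215 -2.791] yaw units 3.577 now [ 0.4494 -0.2465  0.3895] -4.05
```

Emit:
move_arm:
  rows:
    - [0,0,0.715,-0.125,-0.443,-0.4,-0.4]
    - [0,0,0.715,-0.125,-0.443,-0.4,-0.4]
    - [0,0,0.715,-0.125,-0.443,-0.4,-0.4]
    - [0,0,0.715,-0.126,-0.443,-0.6,-0.4]
    - [0,0,0.715,-0.126,-0.443,-0.6,-0.4]

```text
time_s: 8.2
eef_pos: [0.4184, -0.3583, 0.2695]
orientation: [0.615, 0.788, -0.0, 0.001]
contact_force: [0.2, 0.1, 0.1]
gripper_width: 0.701
grasp_force: 0.0
```

Emit:
move_arm:
  rows:
    - [0,0,0,0,0,-0.39,-0.4]
    - [0,0,0,0,0,-0.3,-0.4]
    - [0,0,0,0,0,0,-0.4]

```text
time_s: 8.5
eef_pos: [0.4177, -0.3565, 0.2329]
orientation: [0.617, 0.787, 0.001, -0.002]
contact_force: [-0.9, 0.1, -0.1]
gripper_width: 0.7
grasp_force: 0.0
```

Run:
```python
from h import *
delta(.4181,-.3573,.177,13.84)
s=save('wrist','w3');cv2.imwrite('pics/w3.png',cv2.resize(cv2.imread('pics/w3.png'),(640,480)))
```

```text
units [ 0.008 -0.016 -1.118] yaw units -0.004 now [ 0.4177 -0.3565  0.2329] 13.86
```

View pics/w3.png

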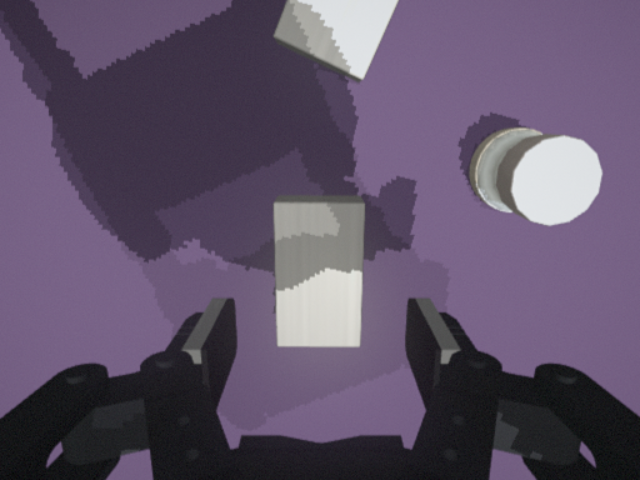

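The block is centred between the fingers (columns 274–364, fingers at 235 and 405). Descending and gripping.

Emit:
move_arm:
  rows:
    - [0,0,0,0,0,-0.4,-0.4]
    - [0,0,0,0,0,-0.4,-0.4]
    - [0,0,0,0,0,-0.3,-0.4]
    - [0,0,0,0,0,0,-0.4]

```text
time_s: 8.95
eef_pos: [0.4176, -0.3569, 0.1786]
orientation: [0.617, 0.787, 0.0, -0.001]
contact_force: [0.0, 0.8, -0.8]
gripper_width: 0.699
grasp_force: 0.0
```

Emit:
move_arm:
  rows:
    - [0,0,0,0,0,0,1]
    - [0,0,0,0,0,0,1]
    - [0,0,0,0,0,0,1]
    - [0,0,0,0,0,0,1]

```text
time_s: 9.35
eef_pos: [0.4183, -0.3584, 0.1813]
orientation: [0.617, 0.787, -0.0, 0.001]
contact_force: [-0.9, 1.2, 6.5]
gripper_width: 0.444
grasp_force: 61.9
```

Run:
```python
from h import *
print(rectfit(load('w3'),[(274,202),(364,203),(360,347),(277,347)],.019,.04,.07,1.25))
delta(.4181,-.3573,.177,13.84)
s=save('wrist','w4')
p=pts(s);p[...,0]-=get_obs()['eef_pos'][0]
cv2.imwrite('pics/w4.png',cv2.resize(cv2.imread('pics/w4.png'),(640,480)))
```

```text
(np.float64(13.6), array([ 417.6, -357.6]), np.float64(0.5), [np.float64(0.039), np.float64(0.0696), np.float64(0.0396), np.float64(0.0701)])
units [-0.004  0.022 -0.086] yaw units 0.001 now [ 0.4183 -0.3584  0.1813] 13.84
```

View pics/w4.png

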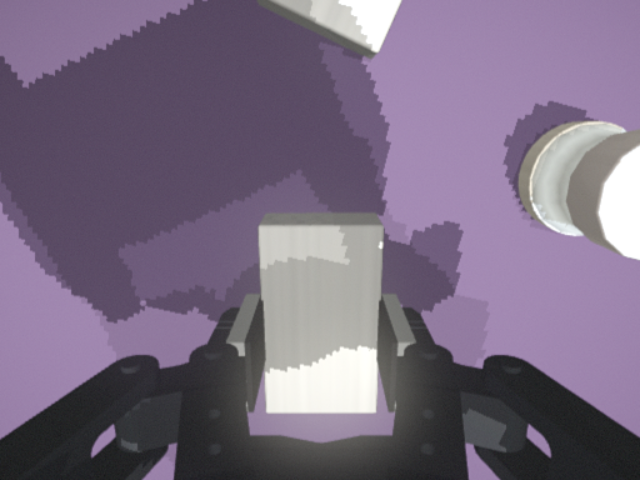

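Emit:
move_arm:
  rows:
    - [0,0,0,0,0,0.5,1]
    - [0,0,0,0,0,0.6,1]
    - [0,0,0,0,0,0.6,1]
    - [0,0,0,0,0,0.6,1]
    - [0,0,0,0,0,0.6,1]

```text
time_s: 9.9
eef_pos: [0.4174, -0.3573, 0.3252]
orientation: [0.617, 0.787, 0.0, -0.0]
contact_force: [0.7, 0.3, -4.8]
gripper_width: 0.454
grasp_force: 62.2
```

```bash
cat >> h.py <<'E'
def hold(f,cs,h,sc=1.25,lx=.04,ly=.07,save_=None):
    """block centre/yaw in tool terms from wrist picture with gripped block"""
    s=load(f);th,t,e,L=rectfit(s,cs,h,lx,ly,sc);T=s['T']@np.linalg.inv(s['tool_from_camera'])
    Y=T[:3,1];yaw=np.degrees(np.arctan2(Y[1],Y[0]));d=T[:2,:2].T@(t/1000-T[:2,3])
    print('block',th,t,e,L,'tool-frame offset mm',(d*1000).round(1),'yaw rel',(th-yaw).round(2),'z',T[2,3])
E
python3 - <<'E'
from h import *
hold('w4',[(260,225),(383,225),(376,412),(267,412)],.019)
s=save('wrist','w5');o=get_obs();print(o['contact_force'],o['gripper_width'],o['grasp_force'])
delta(.6327,.0196,.30,-9.1)
E
```

```text
block 13.86 [ 419.2 -357.2] 0.7 [np.float64(0.0388), np.float64(0.0693), np.float64(0.0392), np.float64(0.0693)] tool-frame offset mm [1.  1.2] yaw rel 0.02 z 0.18127795402514374
[ 3.46311485 -3.26149436  0.63970167] 0.4487244898993533 62.296528816223145
units [ 4.281  7.567 -0.624] yaw units -4.588 now [ 0.4187 -0.3587  0.3312] 13.84
```

Emit:
move_arm:
  rows:
    - [0,0,-0.57,0.53,0.5,0,1]
    - [0,0,-0.57,0.53,0.5,0,1]
    - [0,0,-0.57,0.53,0.5,0,1]
    - [0,0,-0.57,0.53,0.5,0,1]
    - [0,0,-0.57,0.53,0.5,0,1]

```text
time_s: 10.45
eef_pos: [0.5508, -0.2313, 0.323]
orientation: [0.71, 0.704, -0.0, -0.001]
contact_force: [-0.6, -0.6, -4.2]
gripper_width: 0.447
grasp_force: 62.3
```

Emit:
move_arm:
  rows:
    - [0,0,-0.57,0.53,0.5,0,1]
    - [0,0,-0.57,0.53,0.5,0,1]
    - [0,0,-0.57,0.53,0.5,0,1]
    - [0,0,0,0,0.5,0,1]
    - [0,0,0,0,0.5,0,1]

```text
time_s: 10.95
eef_pos: [0.6299, -0.1064, 0.3225]
orientation: [0.76, 0.65, -0.0, -0.001]
contact_force: [0.9, 0.2, -4.1]
gripper_width: 0.449
grasp_force: 62.6
```

Emit:
move_arm:
  rows:
    - [0,0,0,0,0.5,0,1]
    - [0,0,0,0,0.5,0,1]
    - [0,0,0,0,0.5,0,1]
    - [0,0,0,0,0,0,1]
    - [0,0,0,0,0,0,1]

```text
time_s: 11.45
eef_pos: [0.6294, -0.0323, 0.3232]
orientation: [0.76, 0.65, -0.001, -0.001]
contact_force: [0.2, -0.3, -3.8]
gripper_width: 0.447
grasp_force: 62.6
```

Run:
```python
from h import *
delta(.6314,.0188,.23,-9.1)
s=save('wrist','w6');o=get_obs();print(o['contact_force'],o['gripper_width'],o['grasp_force'],o['qpos'])
cv2.imwrite('pics/w6.png',cv2.resize(cv2.imread('pics/w6.png'),(640,480)))
```

```text
units [ 0.04   1.022 -1.864] yaw units -0.038 now [ 0.6294 -0.0323  0.3232] -8.91
[-0.11004552 -0.6481835  -4.21692696] 0.45145789091851013 62.58308529853821 [-2.43638842e-01  3.67812613e-01  1.51019007e+00 -5.14247450e-04
  1.26489485e+00 -8.70159420e-02]
```

View pics/w6.png

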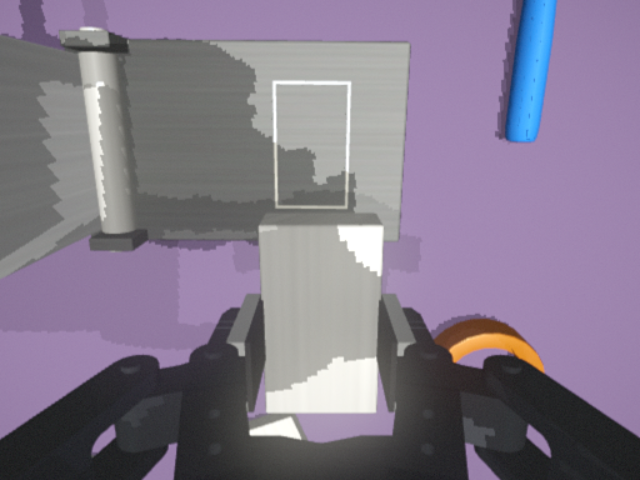

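The scribed seat shows corners (274,82), (350,82), (348,208), (277,207).

Run:
```python
from h import *
print(rectfit(load('w6'),[(274,82),(350,82),(348,208),(277,207)],.025,.043,.073,1.25))
hold('w6',[(260,226),(383,226),(376,412),(267,412)],.019+.3232-.1813)
```

```text
(np.float64(-9.05), array([632.8,  19.1]), np.float64(1.3), [np.float64(0.0445), np.float64(0.0752), np.float64(0.045), np.float64(0.0746)])
block -8.87 [630.5 -30.9] 0.7 [np.float64(0.0388), np.float64(0.0689), np.float64(0.0392), np.float64(0.0689)] tool-frame offset mm [1.5 0.9] yaw rel 0.04 z 0.32318392737817647
```

Emit:
move_arm:
  rows:
    - [0,0,-0.02,0.02,0.5,-0.3,1]
    - [0,0,-0.02,0.024,0.508,-0.4,1]
    - [0,0,0,0,0,-0.5,1]
    - [0,0,0,0,0,-0.5,1]
    - [0,0,0,0,0,-0.4,1]

```text
time_s: 12.0
eef_pos: [0.6315, 0.0168, 0.2175]
orientation: [0.762, 0.648, -0.001, -0.001]
contact_force: [0.8, 0.0, -4.0]
gripper_width: 0.446
grasp_force: 62.5
```

Emit:
move_arm:
  rows:
    - [0,0,0,0,0,0,1]
    - [0,0,0,0,0,0,1]

```text
time_s: 12.2
eef_pos: [0.632, 0.0168, 0.2195]
orientation: [0.762, 0.648, -0.0, -0.0]
contact_force: [0.6, 0.7, -3.0]
gripper_width: 0.445
grasp_force: 62.6
```

Run:
```python
from h import *
for i in range(1): delta(.6316,.0181,.2063,-9.05)
print(get_obs()['contact_force'])
```

```text
units [-0.008  0.026 -0.265] yaw units 0.037 now [0.632  0.0168 0.2195] -9.24
[ 0.62088234  0.69546033 -3.04166873]
```

Emit:
move_arm:
  rows:
    - [0,0,0.02,0,0.02,-0.1,1]
    - [0,0,0,0,0,-0.1,1]
    - [0,0,0,0,0,0,1]

```text
time_s: 12.5
eef_pos: [0.6318, 0.0186, 0.2094]
orientation: [0.761, 0.649, -0.0, -0.0]
contact_force: [-0.3, -0.1, -4.0]
gripper_width: 0.452
grasp_force: 62.5
```

Emit:
move_arm:
  rows:
    - [0,0,0,0,0,-0.05,1]
    - [0,0,0,0,0,0,1]

```text
time_s: 12.7
eef_pos: [0.6319, 0.0187, 0.207]
orientation: [0.761, 0.649, -0.0, -0.0]
contact_force: [-0.0, -0.3, -3.9]
gripper_width: 0.445
grasp_force: 62.6
```

Emit:
move_arm:
  rows:
    - [0,0,0,0,0,-0.04,1]
    - [0,0,0,0,0,0,1]

```text
time_s: 12.9
eef_pos: [0.6322, 0.0187, 0.2063]
orientation: [0.761, 0.649, 0.0, 0.0]
contact_force: [-3.4, 0.4, 5.4]
gripper_width: 0.442
grasp_force: 63.5
```

Emit:
move_arm:
  rows:
    - [0,0,0,0,0,0,-0.3]
    - [0,0,0,0,0,0,-0.3]
    - [0,0,0,0,0,0.3,-0.3]
    - [0,0,0,0,0,0.6,-0.3]
    - [0,0,0,0,0,0.7,-0.3]

```text
time_s: 13.4
eef_pos: [0.6316, 0.0187, 0.2859]
orientation: [0.761, 0.649, -0.0, -0.001]
contact_force: [0.5, 0.1, 1.1]
gripper_width: 0.647
grasp_force: 0.0
```

Emit:
move_arm:
  rows:
    - [0,0,0,-0.3,-0.7,0.4,-1]
    - [0,0,0,-0.3,-0.7,0.4,-1]
    - [0,0,0,-0.3,-0.7,0.4,-1]
    - [0,0,0.3,-0.3,-0.7,0.2,-1]
    - [0,0,0.3,-0.3,-0.7,0.2,-1]

```text
time_s: 13.9
eef_pos: [0.5564, -0.1577, 0.3677]
orientation: [0.743, 0.669, 0.001, 0.002]
contact_force: [0.0, 0.7, 0.3]
gripper_width: 0.998
grasp_force: 0.0
```

Emit:
move_arm:
  rows:
    - [0,0,0.3,-0.3,-0.7,0,-1]
    - [0,0,0,-0.3,-0.5,0,-1]
    - [0,0,0,0,0,0,-1]

```text
time_s: 14.2
eef_pos: [0.5257, -0.2192, 0.3667]
orientation: [0.736, 0.677, -0.0, 0.001]
contact_force: [0.3, 0.9, -0.6]
gripper_width: 0.997
grasp_force: 0.0
```

Run:
```python
from h import *
delta(.4018,-.2327,.25,-9.79);delta(.5722,-.2168,.25,12)
s=save('wrist','w7')
cv2.imwrite('pics/w7.png',cv2.resize(cv2.imread('pics/w7.png'),(800,600)))
```

```text
units [-2.478 -0.269 -2.334] yaw units -0.995 now [ 0.5257 -0.2192  0.3667] -4.81
units [ 0.93   0.049 -2.334] yaw units 3.363 now [ 0.5257 -0.2192  0.3667] -4.81
```

View pics/w7.png

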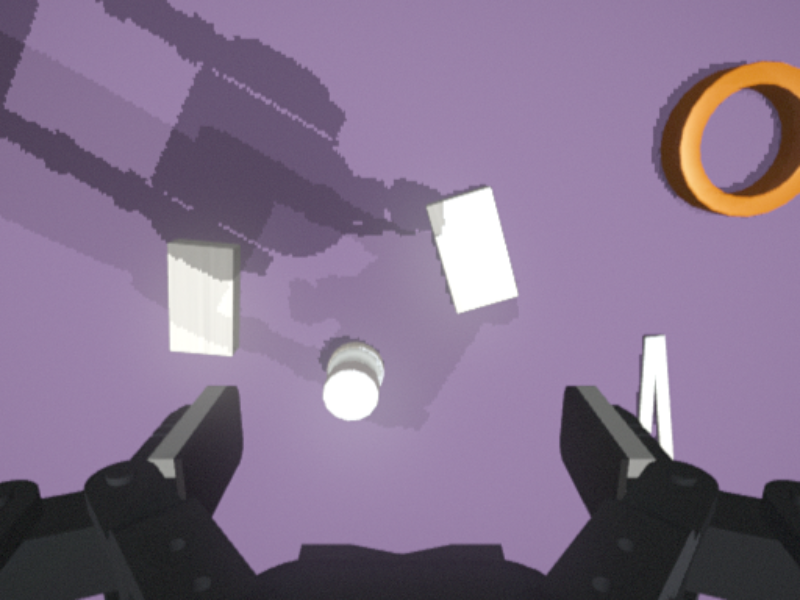

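The wrist view shows b2 with corners (168,241), (238,247), (233,355), (170,350) and b1 with (428,206), (491,187), (518,296), (457,313). Both are where they were. From here I'll measure mostly by code.

```bash
cat >> h.py <<'E'
def auto(s,x,y,h,lx=.04,ly=.07,z0=None,smax=45):
    """low-saturation component near world x,y at top height h -> yaw,centre by plane-projected minAreaRect"""
    hsv=cv2.cvtColor(s['color'],cv2.COLOR_RGB2HSV);p=pts(s)
    m=((hsv[...,1]<smax)&(np.abs(p[...,2]-h)<.006)).astype(np.uint8)
    m=cv2.morphologyEx(cv2.morphologyEx(m,cv2.MORPH_CLOSE,np.ones((5,5))),cv2.MORPH_OPEN,np.ones((5,5)))
    K=s['mtx'];c=np.linalg.inv(s['T'])@[x,y,h,1];u=int(c[0]/c[2]*K[0,0]+K[0,2]);v=int(c[1]/c[2]*K[1,1]+K[1,2])
    n,l=cv2.connectedComponents(m,connectivity=4);k=l[v,u]
    if k==0: print('none at',u,v);return
    vv,uu=np.nonzero(l==k);w=np.array([ray(s,a,b,h,1) for a,b in zip(uu,vv)])*1000
    (cx,cy),(a,b),an=cv2.minAreaRect(w.astype(np.float32))
    if a>b: an-=90;a,b=b,a
    an=(an+90)%180-90
    print('auto',(u,v),len(uu),'c',round(cx,1),round(cy,1),'mean',w.mean(0).round(1),'yaw(short axis)',round(an,2),'size',round(a,1),round(b,1))
E
python3 - <<'E'
from h import *
s=load('w7')
print(rectfit(s,[(428,206),(491,187),(518,296),(457,313)],.013,.04,.07))
print(rectfit(s,[(168,241),(237,246),(233,355),(170,350)],.016,.04,.07))
auto(s,.572,-.217,.013);auto(s,.402,-.233,.016)
s=load('w2');auto(s,.572,-.217,.013);auto(s,.402,-.233,.016);auto(s,.418,-.357,.019)
delta(.572,-.217,.24,12)
E
```

```text
(np.float64(11.57), array([ 572.1, -217. ]), np.float64(0.8), [np.float64(0.0386), np.float64(0.0697), np.float64(0.0393), np.float64(0.0695)])
(np.float64(-10.68), array([ 402.8, -232. ]), np.float64(1.0), [np.float64(0.0412), np.float64(0.0708), np.float64(0.0399), np.float64(0.0702)])
auto (303, 161) 3056 c 571.4 -216.5 mean [ 571.3 -215.5] yaw(short axis) 12.17 size 40.0 70.4
auto (128, 192) 3023 c 402.2 -232.1 mean [ 402.7 -231.2] yaw(short axis) -9.66 size 41.0 71.2
auto (377, 126) 2997 c 570.6 -216.8 mean [ 570.5 -215.8] yaw(short axis) 12.21 size 41.5 70.3
auto (207, 154) 2781 c 401.7 -232.5 mean [ 401.8 -231.6] yaw(short axis) -10.18 size 40.2 70.2
auto (234, 266) 2212 c 417.9 -356.1 mean [ 417.7 -355.3] yaw(short axis) 13.5 size 40.8 72.0
units [ 0.912  0.015 -2.529] yaw units 3.349 now [ 0.5264 -0.2177  0.3665] -4.74
```

Emit:
move_arm:
  rows:
    - [0,0,0.84,0.23,0,-0.5,-0.4]
    - [0,0,0.84,0.23,0,-0.5,-0.4]
    - [0,0,0.84,0.23,0,-0.5,-0.4]
    - [0,0,0.83,0.22,0.015,-0.5,-0.4]
    - [0,0,0,0,0,-0.5,-0.4]

```text
time_s: 14.75
eef_pos: [0.5741, -0.2143, 0.24]
orientation: [0.627, 0.779, 0.0, 0.001]
contact_force: [-0.9, 0.5, 0.1]
gripper_width: 0.698
grasp_force: 0.0
```

Emit:
move_arm:
  rows:
    - [0,0,0,0,0,0,-0.4]
    - [0,0,0,0,0,0,-0.4]

```text
time_s: 14.95
eef_pos: [0.5729, -0.2148, 0.2407]
orientation: [0.628, 0.778, 0.0, -0.0]
contact_force: [0.2, 0.3, 1.4]
gripper_width: 0.697
grasp_force: 0.0
```

Run:
```python
from h import *
s=save('wrist','w8');auto(s,.572,-.217,.013)
delta(.5717,-.2168,.182,12)
```

```text
auto (253, 214) 7301 c 571.3 -216.3 mean [ 571.  -214.8] yaw(short axis) 12.19 size 39.8 70.5
units [-0.029 -0.03  -1.195] yaw units -0.042 now [ 0.5732 -0.2153  0.2418] 12.21
```

Emit:
move_arm:
  rows:
    - [0,0,0,-0.03,-0.03,-0.4,-0.4]
    - [0,0,0,0,0,-0.5,-0.4]
    - [0,0,0,0,0,-0.28,-0.4]
    - [0,0,0,0,0,0,1]
    - [0,0,0,0,0,0,1]

```text
time_s: 15.5
eef_pos: [0.5713, -0.2172, 0.1823]
orientation: [0.628, 0.778, 0.0, 0.0]
contact_force: [0.4, -0.4, -2.4]
gripper_width: 0.436
grasp_force: 60.3
```

Emit:
move_arm:
  rows:
    - [0,0,0,0,0,0,1]
    - [0,0,0,0,0,0,1]
    - [0,0,0,0,0,0,1]

```text
time_s: 15.8
eef_pos: [0.5713, -0.2173, 0.1819]
orientation: [0.628, 0.778, 0.0, 0.001]
contact_force: [-0.2, 1.0, -0.4]
gripper_width: 0.433
grasp_force: 60.6
```

Run:
```python
from h import *
s=save('wrist','w9');auto(s,.572,-.217,.013);auto(load('w4'),.418,-.357,.019)
delta(.5717,-.2168,.182,12)
```

```text
auto (256, 255) 13447 c 572.0 -216.4 mean [ 571.5 -214.3] yaw(short axis) 12.1 size 50.9 71.2
auto (254, 258) 15026 c 418.8 -356.6 mean [ 418.2 -354.3] yaw(short axis) 13.75 size 52.1 71.1
units [0.008 0.01  0.002] yaw units -0.036 now [ 0.5713 -0.2173  0.1819] 12.18
```

Emit:
move_arm:
  rows:
    - [0,0,0,0,0,0.5,1]
    - [0,0,0,0,0,0.6,1]
    - [0,0,0,0,0,0.6,1]
    - [0,0,-0.53,0,0.2,0.6,1]
    - [0,0,-0.53,0.1,0.4,0.4,1]

```text
time_s: 16.35
eef_pos: [0.576, -0.1881, 0.3188]
orientation: [0.665, 0.747, 0.0, 0.002]
contact_force: [1.0, 0.5, -2.1]
gripper_width: 0.434
grasp_force: 61.0
```

Emit:
move_arm:
  rows:
    - [0,0,-0.53,0.27,0.5,0,1]
    - [0,0,-0.53,0.27,0.5,0,1]
    - [0,0,-0.53,0.27,0.5,0,1]
    - [0,0,-0.53,0.27,0.5,0,1]
    - [0,0,-0.53,0,0.5,0,1]

```text
time_s: 16.85
eef_pos: [0.6309, -0.061, 0.3161]
orientation: [0.746, 0.666, 0.0, 0.0]
contact_force: [-0.2, 0.4, -2.3]
gripper_width: 0.436
grasp_force: 61.0
```

Emit:
move_arm:
  rows:
    - [0,0,-0.54,0,0.5,0,1]
    - [0,0,0,0,0,0,1]
    - [0,0,0,0,0,0,1]

```text
time_s: 17.15
eef_pos: [0.6298, -0.0367, 0.3159]
orientation: [0.76, 0.65, -0.0, -0.0]
contact_force: [0.1, -0.8, -3.3]
gripper_width: 0.434
grasp_force: 61.0
```

Run:
```python
from h import *
s=save('wrist','w10');o=get_obs();dz=o['eef_pos'][2]-.182
c=np.array([.6328,.0191]);
auto(s,*c,.044);auto(s,*(o['eef_pos'][:2]),.013+dz)
delta(.6316,.0181,.226,-9.05);print(o['contact_force'],o['gripper_width'])
```

```text
auto (246, 113) 6074 c 633.5 19.9 mean [633.7  21.2] yaw(short axis) -8.97 size 39.9 68.7
auto (255, 257) 13442 c 630.8 -35.9 mean [631.1 -33.6] yaw(short axis) -8.99 size 50.9 70.7
units [ 0.034  1.11  -1.8  ] yaw units -0.002 now [ 0.6299 -0.0374  0.316 ] -9.04
[ 0.24858723 -0.37956248 -2.29192491] 0.4327101776542787
```

Emit:
move_arm:
  rows:
    - [0,0,0,0.02,0.556,-0.3,1]
    - [0,0,0,0.026,0.556,-0.3,1]
    - [0,0,0,0,0,-0.5,1]
    - [0,0,0,0,0,-0.5,1]
    - [0,0,0,0,0,0,1]

```text
time_s: 17.7
eef_pos: [0.6303, 0.0179, 0.2318]
orientation: [0.761, 0.649, -0.003, -0.003]
contact_force: [-0.3, -0.2, -3.5]
gripper_width: 0.437
grasp_force: 61.1
```

Emit:
move_arm:
  rows:
    - [0,0,0,0,0,0,1]

```text
time_s: 17.8
eef_pos: [0.6323, 0.0176, 0.2362]
orientation: [0.761, 0.649, -0.0, -0.0]
contact_force: [-0.8, -0.7, -2.1]
gripper_width: 0.436
grasp_force: 61.1
```

Emit:
move_arm:
  rows:
    - [0,0,0,0,0.01,-0.08,1]
    - [0,0,0,0,0,-0.06,1]
    - [0,0,0,0,0,0,1]

```text
time_s: 18.1
eef_pos: [0.6324, 0.0188, 0.2295]
orientation: [0.761, 0.649, 0.0, 0.0]
contact_force: [-0.5, -0.2, -4.0]
gripper_width: 0.436
grasp_force: 61.1
```

Emit:
move_arm:
  rows:
    - [0,0,0,0,0,-0.04,1]
    - [0,0,0,0,0,0,1]

```text
time_s: 18.3
eef_pos: [0.6322, 0.019, 0.2271]
orientation: [0.761, 0.649, -0.0, -0.0]
contact_force: [-1.1, 0.4, -2.9]
gripper_width: 0.436
grasp_force: 61.1
```

Emit:
move_arm:
  rows:
    - [0,0,0,0,0,-0.03,1]
    - [0,0,0,0,0,0,1]

```text
time_s: 18.5
eef_pos: [0.6324, 0.019, 0.2259]
orientation: [0.761, 0.649, 0.0, 0.0]
contact_force: [0.1, -0.9, -0.7]
gripper_width: 0.441
grasp_force: 61.3
```

Force is rising (−3.5 → −0.7), so it has touched. Releasing.

Emit:
move_arm:
  rows:
    - [0,0,0,0,0,-0.01,1]
    - [0,0,0,0,0,0,-0.3]
    - [0,0,0,0,0,0,-0.3]
    - [0,0,0,0,0,0.3,-0.3]
    - [0,0,0,0,0,0.6,-0.3]

```text
time_s: 19.0
eef_pos: [0.6312, 0.0191, 0.2687]
orientation: [0.761, 0.649, -0.002, -0.002]
contact_force: [-1.1, -0.6, 0.5]
gripper_width: 0.649
grasp_force: 0.0
```

Emit:
move_arm:
  rows:
    - [0,0,0,0,-0.3,0.7,-0.3]
    - [0,0,0,-0.2,-0.7,0.4,-0.4]
    - [0,0,0,-0.3,-0.7,0.4,-0.4]
    - [0,0,0,-0.6,-0.6,0,-0.4]
    - [0,0,0,-0.6,-0.6,0,-0.4]

```text
time_s: 19.5
eef_pos: [0.5467, -0.1273, 0.3476]
orientation: [0.761, 0.649, 0.001, 0.002]
contact_force: [0.0, -1.3, -0.1]
gripper_width: 0.701
grasp_force: 0.0
```

Emit:
move_arm:
  rows:
    - [0,0,0,-0.6,-0.6,0,-0.4]
    - [0,0,0,-0.6,-0.6,0,-0.4]
    - [0,0,0,-0.6,-0.6,-0.3,-0.4]
    - [0,0,0,-0.6,-0.4,-0.3,-0.4]
    - [0,0,0,0,0,0,-0.4]

```text
time_s: 20.0
eef_pos: [0.4243, -0.2374, 0.314]
orientation: [0.762, 0.647, -0.001, -0.001]
contact_force: [-1.1, -0.3, 0.1]
gripper_width: 0.703
grasp_force: 0.0
```

Run:
```python
from h import *
s=save('wrist','w11');auto(s,.4025,-.2325,.016)
delta(.4025,-.2325,.183,-10)
s=save('top','t2');auto(s,.633,.0195,.057,smax=60)
```

```text
auto (228, 181) 4253 c 401.3 -232.5 mean [ 401.8 -231.1] yaw(short axis) -9.51 size 39.9 70.2
units [-0.467  0.087 -2.644] yaw units -0.146 now [ 0.4259 -0.2369  0.3152] -9.27
auto (272, 156) 249 c 631.3 17.3 mean [631.   17.5] yaw(short axis) -8.26 size 41.7 69.5
```

Emit:
move_arm:
  rows:
    - [0,0,-0.1,-0.24,0.045,-0.4,-0.4]
    - [0,0,0,-0.24,0.045,-0.5,-0.4]
    - [0,0,0,0,0,-0.6,-0.4]
    - [0,0,0,0,0,0,-0.4]
    - [0,0,0,0,0,0,-0.4]

```text
time_s: 20.6
eef_pos: [0.4043, -0.2314, 0.2412]
orientation: [0.763, 0.646, 0.0, 0.0]
contact_force: [-0.4, -1.4, 0.1]
gripper_width: 0.7
grasp_force: 0.0
```

Run:
```python
from h import *
s=save('wrist','w12');auto(s,.402,-.2325,.016)
delta(.402,-.2325,.183,-9.7)
```

```text
auto (251, 215) 7434 c 401.4 -232.1 mean [ 401.6 -230.5] yaw(short axis) -10.21 size 39.8 70.8
units [-0.051 -0.014 -1.18 ] yaw units -0.039 now [ 0.4045 -0.2318  0.242 ] -9.5
```

Emit:
move_arm:
  rows:
    - [0,0,-0.1,-0.055,-0.01,-0.4,-0.4]
    - [0,0,0,0,0,-0.5,-0.4]
    - [0,0,0,0,0,-0.27,-0.4]
    - [0,0,0,0,0,0,1]
    - [0,0,0,0,0,0,1]

```text
time_s: 21.15
eef_pos: [0.4014, -0.2326, 0.1833]
orientation: [0.766, 0.642, 0.0, 0.001]
contact_force: [1.1, 0.5, -2.3]
gripper_width: 0.441
grasp_force: 60.4
```

Emit:
move_arm:
  rows:
    - [0,0,0,0,0,0,1]
    - [0,0,0,0,0,0,1]
    - [0,0,0,0,0,0,1]

```text
time_s: 21.45
eef_pos: [0.4013, -0.2326, 0.1831]
orientation: [0.766, 0.642, 0.0, 0.001]
contact_force: [0.5, 1.9, 6.6]
gripper_width: 0.442
grasp_force: 61.5
```

Run:
```python
from h import *
s=save('wrist','w13');auto(s,.402,-.2325,.016)
delta(.6324,.019,.32,-9.05)
```

```text
auto (255, 257) 13786 c 402.7 -232.4 mean [ 403.1 -230.1] yaw(short axis) -10.21 size 51.2 70.7
units [4.622 5.032 2.739] yaw units 0.204 now [ 0.4013 -0.2326  0.183 ] -10.07
```

Emit:
move_arm:
  rows:
    - [0,0,0,0,0,0.5,1]
    - [0,0,0,0,0,0.6,1]
    - [0,0,0,0,0,0.6,1]
    - [0,0,0,0.2,0,0.6,1]
    - [0,0,0,0.4,0,0.5,1]

```text
time_s: 22.0
eef_pos: [0.43, -0.2318, 0.3228]
orientation: [0.767, 0.642, -0.0, -0.0]
contact_force: [1.0, -0.7, -2.9]
gripper_width: 0.437
grasp_force: 61.9
```

Emit:
move_arm:
  rows:
    - [0,0,0,0.6,0.3,0,1]
    - [0,0,0,0.6,0.3,0,1]
    - [0,0,0,0.6,0.4,0,1]
    - [0,0,0,0.6,0.4,0,1]
    - [0,0,0.2,0.6,0.4,0,1]

```text
time_s: 22.5
eef_pos: [0.5812, -0.1409, 0.3208]
orientation: [0.761, 0.649, -0.0, -0.001]
contact_force: [0.5, -0.2, -2.7]
gripper_width: 0.437
grasp_force: 61.9
```

Emit:
move_arm:
  rows:
    - [0,0,0,0.5,0.5,0,1]
    - [0,0,0,0.5,0.5,0,1]
    - [0,0,0,0,0.6,0,1]
    - [0,0,0,0,0.5,0,1]
    - [0,0,0,0,0,0,1]

```text
time_s: 23.0
eef_pos: [0.6301, -0.0338, 0.3204]
orientation: [0.76, 0.65, -0.0, -0.001]
contact_force: [-0.3, 0.1, -2.5]
gripper_width: 0.438
grasp_force: 62.0
```

Run:
```python
from h import *
s=save('wrist','w14');o=get_obs();dz=o['eef_pos'][2]-.183
auto(s,.633,.025,.057);auto(s,*(o['eef_pos'][:2]),.016+dz)
delta(.6324,.0194,.240,-9.05);print(o['contact_force'],o['gripper_width'])
```

```text
auto (246, 110) 6471 c 633.5 19.1 mean [633.7  20.4] yaw(short axis) -9.01 size 39.9 69.7
auto (256, 262) 13773 c 630.6 -32.8 mean [631.  -30.5] yaw(short axis) -8.77 size 51.1 70.4
units [ 0.046  1.097 -1.612] yaw units -0.025 now [ 0.6301 -0.0354  0.3206] -8.93
[ 0.17228233 -0.64733231 -3.94505563] 0.44104837416813303
```

Emit:
move_arm:
  rows:
    - [0,0,-0.04,0.025,0.5,-0.2,1]
    - [0,0,0,0.03,0.55,-0.2,1]
    - [0,0,0,0,0,-0.5,1]
    - [0,0,0,0,0,-0.4,1]
    - [0,0,0,0,0,0,1]

```text
time_s: 23.55
eef_pos: [0.6314, 0.015, 0.2525]
orientation: [0.762, 0.647, -0.003, -0.003]
contact_force: [-0.7, 0.7, -3.4]
gripper_width: 0.442
grasp_force: 62.0
```

Emit:
move_arm:
  rows:
    - [0,0,0,0,0,-0.1,1]
    - [0,0,0,0,0,0,1]

```text
time_s: 23.75
eef_pos: [0.6336, 0.0148, 0.2522]
orientation: [0.762, 0.647, 0.0, 0.0]
contact_force: [-0.7, -0.7, -2.9]
gripper_width: 0.437
grasp_force: 62.0
```

Emit:
move_arm:
  rows:
    - [0,0,0.06,-0.01,0.066,0,1]
    - [0,0,0,0,0,0,1]
    - [0,0,0,0,0,0,1]

```text
time_s: 24.05
eef_pos: [0.633, 0.0189, 0.2524]
orientation: [0.76, 0.65, 0.0, 0.0]
contact_force: [0.0, -0.1, -3.6]
gripper_width: 0.438
grasp_force: 62.0
```

Run:
```python
from h import *
for i in range(4):
    delta(.6324,.0184,.240,-9.05); snapshot('wrist')
```

```text
units [-0.011 -0.009 -0.247] yaw units -0.019 now [0.633  0.0189 0.2524] -8.96
units [-0.01  -0.009 -0.243] yaw units -0.017 now [0.6329 0.0188 0.2522] -8.96
units [-0.009 -0.009 -0.24 ] yaw units -0.017 now [0.6328 0.0188 0.252 ] -8.96
units [-0.008 -0.008 -0.238] yaw units -0.016 now [0.6328 0.0188 0.2519] -8.97
```

Emit:
move_arm:
  rows:
    - [0,0,0,-0.006,-0.006,-0.08,1]
    - [0,0,0,0,0,-0.08,1]
    - [0,0,0,0,0,0,1]

```text
time_s: 24.55
eef_pos: [0.632, 0.0185, 0.2424]
orientation: [0.76, 0.65, -0.001, -0.001]
contact_force: [-0.8, -0.0, -3.1]
gripper_width: 0.441
grasp_force: 62.0
```

Emit:
move_arm:
  rows:
    - [0,0,0,0,0,-0.04,1]
    - [0,0,0,0,0,0,1]

```text
time_s: 24.75
eef_pos: [0.6323, 0.0185, 0.2412]
orientation: [0.76, 0.65, -0.0, -0.0]
contact_force: [-0.1, -0.1, -3.1]
gripper_width: 0.439
grasp_force: 62.0
```

Emit:
move_arm:
  rows:
    - [0,0,0,0,0,-0.02,1]
    - [0,0,0,0,0,0,1]

```text
time_s: 24.95
eef_pos: [0.6325, 0.0185, 0.2406]
orientation: [0.76, 0.65, 0.0, 0.0]
contact_force: [0.3, 1.0, -3.8]
gripper_width: 0.441
grasp_force: 62.0
```

Emit:
move_arm:
  rows:
    - [0,0,0,0,0,-0.025,1]
    - [0,0,0,0,0,0,1]

```text
time_s: 25.15
eef_pos: [0.6326, 0.0185, 0.2401]
orientation: [0.76, 0.65, 0.0, 0.0]
contact_force: [-1.6, 0.7, 3.0]
gripper_width: 0.441
grasp_force: 62.6
```

Emit:
move_arm:
  rows:
    - [0,0,0,0,0,0,-0.3]
    - [0,0,0,0,0,0,-0.3]
    - [0,0,0,0,0,0.3,-0.3]
    - [0,0,0,0,0,0.6,-0.3]
    - [0,0,0,0,0,0.7,-0.3]

```text
time_s: 25.65
eef_pos: [0.6321, 0.0185, 0.3202]
orientation: [0.76, 0.65, -0.001, -0.001]
contact_force: [0.9, -0.2, 0.5]
gripper_width: 0.651
grasp_force: 0.0
```

Emit:
move_arm:
  rows:
    - [0,0,0,0,-0.4,0.6,-0.3]
    - [0,0,0,0,-0.5,0.4,-0.3]
    - [0,0,0,0,-0.5,0,-0.3]
    - [0,0,0,0,0,0,-0.3]
    - [0,0,0,0,0,0,-0.3]

```text
time_s: 26.15
eef_pos: [0.6324, -0.0517, 0.3701]
orientation: [0.761, 0.649, 0.0, 0.0]
contact_force: [-0.3, 0.3, -0.9]
gripper_width: 0.651
grasp_force: 0.0
```

Run:
```python
from h import *
s=save('wrist','w15');auto(s,.633,.0195,.073);print(get_obs()['eef_pos'])
big=cv2.resize(cv2.imread('pics/w15.png'),(800,600));cv2.imwrite('pics/w15.png',big)
```

```text
auto (240, 91) 5191 c 633.6 18.1 mean [633.8  19.2] yaw(short axis) -8.98 size 39.7 68.8
[ 0.63234695 -0.05104531  0.36961481]
```

View pics/w15.png

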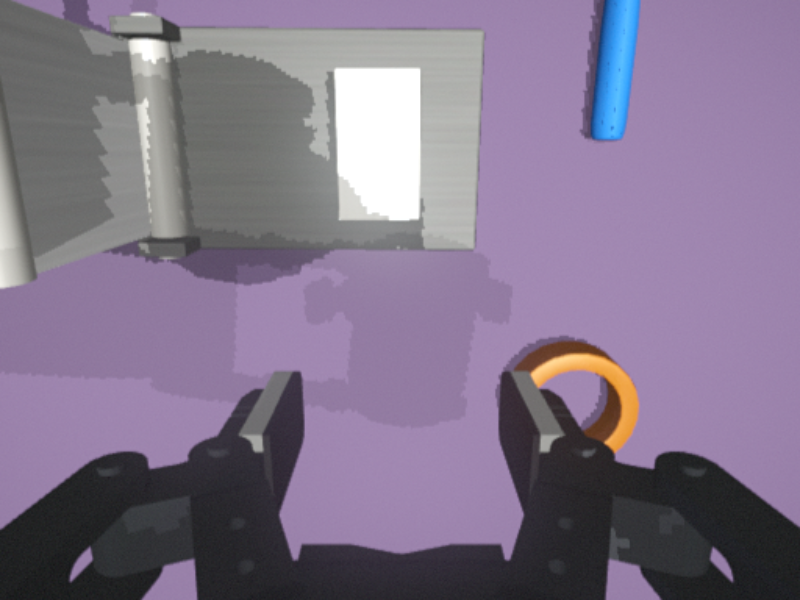

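The stack is flush on the seat at (335–420, 68–220). Locating the upright rod with the top camera.

Run:
```python
from h import *
s=save('top','t3');p=pts(s)
B=np.array([.5902,.0264]);th=np.radians(9.1);M=np.array([[np.cos(th),-np.sin(th)],[np.sin(th),np.cos(th)]])
q=p.reshape(-1,3);b=np.c_[(q[:,:2]-B)@M.T,q[:,2]]*1000
m=(b[:,2]>120)&(b[:,2]<220)&(b[:,0]>-140)&(b[:,0]<-40)&(np.abs(b[:,1])<130);b=b[m]
r=b[(b[:,1]>58)];print('rod',len(r),np.median(r,0),r.min(0),r.max(0))
for k in(150,160,170,175,180): print(k,(r[:,2]>k).sum(),np.median(r[r[:,2]>k],0))
r=b[np.abs(b[:,1])<48];print('plate',len(r),np.median(r,0),r.min(0),r.max(0))
delta(.512,.141,.40,-9.05)
```

```text
rod 86 [-95.66672279  86.72077752 179.52717604] [-102.69486849   58.90882884  170.19462607] [-85.41638987 113.35186039 185.14228662]
150 86 [-95.66672279  86.72077752 179.52717604]
160 86 [-95.66672279  86.72077752 179.52717604]
170 86 [-95.66672279  86.72077752 179.52717604]
175 76 [-95.55573075  86.72077752 179.98223005]
180 38 [-95.55573075  86.16675202 181.63009384]
plate 263 [-91.90111121  13.36193263 174.04181144] [-102.00733492  -20.86343814  120.24181389] [-69.51782403  47.7474578  189.35191571]
units [-2.406  3.834  0.614] yaw units -0.023 now [ 0.6323 -0.0507  0.3693] -8.94
```

Emit:
move_arm:
  rows:
    - [0,0,0,-0.2,0.4,0.6,-0.3]
    - [0,0,0,-0.4,0.6,0.4,-0.3]
    - [0,0,0,-0.4,0.6,0,-0.3]
    - [0,0,0,-0.4,0.6,0,-0.3]
    - [0,0,0,-0.4,0.6,0,-0.3]

```text
time_s: 26.75
eef_pos: [0.5412, 0.0906, 0.4193]
orientation: [0.76, 0.65, 0.0, -0.0]
contact_force: [1.0, 0.4, 0.4]
gripper_width: 0.651
grasp_force: 0.0
```

Emit:
move_arm:
  rows:
    - [0,0,0,-0.3,0.5,0,-0.3]
    - [0,0,0,-0.3,0.5,0,-0.3]
    - [0,0,0,0,0,0,-0.3]
    - [0,0,0,0,0,0,-0.3]

```text
time_s: 27.15
eef_pos: [0.512, 0.1394, 0.4193]
orientation: [0.759, 0.651, -0.0, 0.0]
contact_force: [-0.5, -1.4, 0.8]
gripper_width: 0.646
grasp_force: 0.0
```

```bash
python3 -c "
from h import *
delta(.5116,.1402,.331,-9.1)"
```

```text
units [-0.009  0.015 -1.766] yaw units -0.052 now [0.512  0.1394 0.4193] -8.84
```

Emit:
move_arm:
  rows:
    - [0,0,-0.05,0,0.015,-0.5,-0.3]
    - [0,0,0,0,0,-0.6,-0.3]
    - [0,0,0,0,0,-0.6,-0.3]
    - [0,0,0,0,0,-0.07,-0.3]
    - [0,0,0,0,0,0,-0.3]

```text
time_s: 27.65
eef_pos: [0.5126, 0.1388, 0.3304]
orientation: [0.762, 0.648, -0.001, -0.001]
contact_force: [-0.6, 0.4, 1.9]
gripper_width: 0.649
grasp_force: 0.0
```

Emit:
move_arm:
  rows:
    - [0,0,0,0,0,0,1]
    - [0,0,0,0,0,0,1]
    - [0,0,0,0,0,0,1]
    - [0,0,0,0,0,0,1]

```text
time_s: 28.05
eef_pos: [0.5129, 0.1393, 0.3325]
orientation: [0.762, 0.648, 0.001, 0.001]
contact_force: [-1.9, -0.7, 6.8]
gripper_width: 0.143
grasp_force: 58.5
```

Run:
```python
from h import *
a=np.radians(np.r_[np.linspace(91.9,26,16),24,22.5]+6.52);r=.1409
bx=r*np.cos(a);z=r*np.sin(a);th=np.radians(-9.1)
d=np.diff(np.c_[bx*np.cos(th),bx*np.sin(th),z],axis=0)/.05
print([[0,0,0]+x+[1] for x in d.round(3).tolist()])
```

```text
[[0, 0, 0, 0.212, -0.034, 0.023, 1], [0, 0, 0, 0.213, -0.034, 0.007, 1], [0, 0, 0, 0.213, -0.034, -0.01, 1], [0, 0, 0, 0.212, -0.034, -0.026, 1], [0, 0, 0, 0.209, -0.033, -0.043, 1], [0, 0, 0, 0.205, -0.033, -0.059, 1], [0, 0, 0, 0.2, -0.032, -0.074, 1], [0, 0, 0, 0.194, -0.031, -0.09, 1], [0, 0, 0, 0.187, -0.03, -0.104, 1], [0, 0, 0, 0.178, -0.029, -0.119, 1], [0, 0, 0, 0.169, -0.027, -0.132, 1], [0, 0, 0, 0.158, -0.025, -0.145, 1], [0, 0, 0, 0.147, -0.024, -0.157, 1], [0, 0, 0, 0.135, -0.022, -0.168, 1], [0, 0, 0, 0.121, -0.019, -0.178, 1], [0, 0, 0, 0.051, -0.008, -0.084, 1], [0, 0, 0, 0.036, -0.006, -0.064, 1]]
```

Emit:
move_arm:
  rows:
    - [0,0,0,0.212,-0.034,0.023,1]
    - [0,0,0,0.213,-0.034,0.007,1]
    - [0,0,0,0.213,-0.034,-0.01,1]
    - [0,0,0,0.212,-0.034,-0.026,1]
    - [0,0,0,0.209,-0.033,-0.043,1]

```text
time_s: 28.55
eef_pos: [0.5653, 0.1309, 0.3292]
orientation: [0.762, 0.648, -0.001, -0.001]
contact_force: [-5.5, 1.0, 3.5]
gripper_width: 0.141
grasp_force: 61.7
```

Emit:
move_arm:
  rows:
    - [0,0,0,0.205,-0.033,-0.059,1]
    - [0,0,0,0.2,-0.032,-0.074,1]
    - [0,0,0,0.194,-0.031,-0.09,1]
    - [0,0,0,0.187,-0.03,-0.104,1]
    - [0,0,0,0.178,-0.029,-0.119,1]

```text
time_s: 29.05
eef_pos: [0.6142, 0.1229, 0.3058]
orientation: [0.762, 0.648, -0.0, -0.0]
contact_force: [-3.2, -0.6, 2.1]
gripper_width: 0.136
grasp_force: 61.3
```

Emit:
move_arm:
  rows:
    - [0,0,0,0.169,-0.027,-0.132,1]
    - [0,0,0,0.158,-0.025,-0.145,1]
    - [0,0,0,0.147,-0.024,-0.157,1]
    - [0,0,0,0.135,-0.022,-0.168,1]
    - [0,0,0,0.121,-0.019,-0.178,1]

```text
time_s: 29.55
eef_pos: [0.6506, 0.117, 0.2662]
orientation: [0.762, 0.648, -0.0, 0.0]
contact_force: [-2.4, -1.0, 2.0]
gripper_width: 0.135
grasp_force: 59.1
```

Emit:
move_arm:
  rows:
    - [0,0,0,0.04,-0.006,-0.06,1]
    - [0,0,0,0.03,-0.005,-0.05,1]
    - [0,0,0,0,0,0,1]

```text
time_s: 29.85
eef_pos: [0.6535, 0.1165, 0.2606]
orientation: [0.762, 0.648, -0.0, 0.0]
contact_force: [-0.4, -1.4, -4.1]
gripper_width: 0.138
grasp_force: 59.5
```

Emit:
move_arm:
  rows:
    - [0,0,0,0.02,-0.003,-0.04,1]
    - [0,0,0,0,0,0,1]

```text
time_s: 30.05
eef_pos: [0.654, 0.1165, 0.2604]
orientation: [0.762, 0.648, -0.001, -0.001]
contact_force: [-8.6, -2.8, 5.7]
gripper_width: 0.139
grasp_force: 60.6
```

Emit:
move_arm:
  rows:
    - [0,0,0,0,0,0,-0.3]
    - [0,0,0,0,0,0,-0.3]
    - [0,0,0,0,0,0,-0.3]
    - [0,0,0,0,0,0.5,-0.3]
    - [0,0,0,0,0,0.6,-0.3]

```text
time_s: 30.55
eef_pos: [0.654, 0.1166, 0.3134]
orientation: [0.762, 0.648, -0.001, -0.001]
contact_force: [0.7, 0.1, 0.6]
gripper_width: 0.649
grasp_force: 0.0
```

Emit:
move_arm:
  rows:
    - [0,0,0,0,0,0.7,-0.8]
    - [0,0,0,-0.3,0.3,0.6,-1]
    - [0,0,0,-0.4,0.6,0,-1]
    - [0,0,0,-0.4,0.6,0,-1]
    - [0,0,0,-0.4,0.6,0,-1]

```text
time_s: 31.05
eef_pos: [0.5789, 0.2225, 0.3802]
orientation: [0.762, 0.648, 0.001, 0.0]
contact_force: [0.7, -0.0, -0.2]
gripper_width: 1.002
grasp_force: 0.0
```

Emit:
move_arm:
  rows:
    - [0,0,0,-0.2,0.6,-0.4,-1]
    - [0,0,0,-0.1,0.6,-0.4,-1]
    - [0,0,0,0,0.2,0,-1]
    - [0,0,0,0,0,0,-1]
    - [0,0,0,0,0,0,-1]

```text
time_s: 31.55
eef_pos: [0.5654, 0.291, 0.3409]
orientation: [0.762, 0.648, 0.001, 0.001]
contact_force: [0.2, -1.4, -1.0]
gripper_width: 1.002
grasp_force: 0.0
```

Run:
```python
from h import *
o=get_obs();print(o['eef_pos'])
s=save('wrist','w16');cv2.imwrite('pics/w16.png',cv2.resize(cv2.imread('pics/w16.png'),(800,600)))
s=save('top','t4');p=pts(s)
B=np.array([.5902,.0264]);th=np.radians(9.1);M=np.array([[np.cos(th),-np.sin(th)],[np.sin(th),np.cos(th)]])
q=p.reshape(-1,3);b=np.c_[(q[:,:2]-B)@M.T,q[:,2]]
m=(np.abs(b[:,1])<.045)&(b[:,0]>-.06)&(b[:,0]<.04)&(b[:,2]>.045);b=b[m]
c=np.polyfit(b[:,0],b[:,2],1);print('tilt',np.degrees(np.arctan(c[0])),'expect',np.degrees(np.arcsin(48/130)),len(b))
```

```text
[0.56536712 0.2909609  0.3408537 ]
tilt 21.721811072283312 expect 21.668184655769164 884
```

View pics/w16.png

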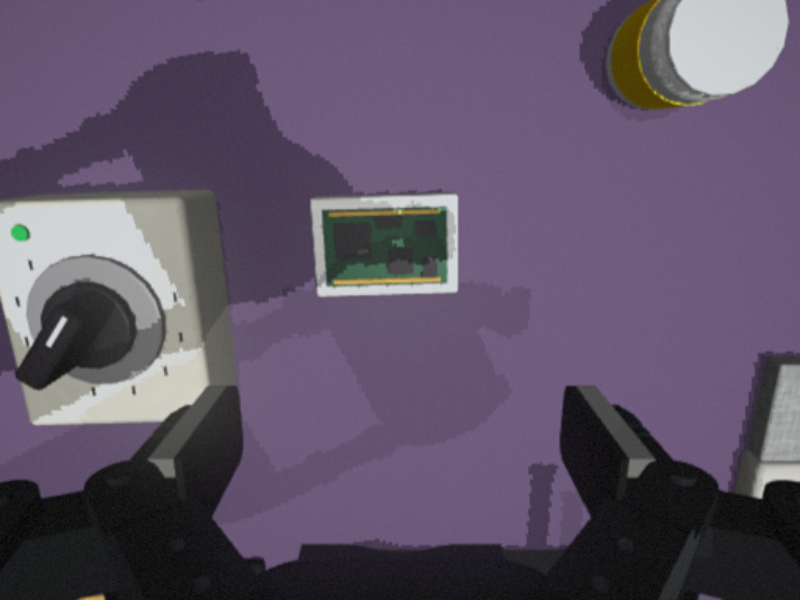

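The stage tilt measures 21.7°, as expected. The carrier shows corners (311,198), (459,195), (459,291), (317,296). The white lamp's knob is at (85,325) with its stripe at (57,330). Next I'll turn the gripper to grasp the carrier's 55 mm sides.

Run:
```python
from h import *
s=load('w16')
print(rectfit(s,[(311,198),(459,195),(459,291),(317,296)],.016,.08,.055))
delta(.5587,.305,.25,83);print(get_obs()['qpos'])
```

```text
(np.float64(-7.72), array([561.9, 307.7]), np.float64(0.7), [np.float64(0.0799), np.float64(0.0536), np.float64(0.0806), np.float64(0.0549)])
units [-0.136  0.292 -1.819] yaw units -17.539 now [0.5655 0.2904 0.3409] -9.31
[ 2.84771327e-01  3.62943568e-01  1.48035390e+00 -3.79419128e-04
  1.29600095e+00  4.47285992e-01]
```

Emit:
move_arm:
  rows:
    - [0,0,1,-0.02,0.08,-0.1,-1]
    - [0,0,1,-0.02,0.08,-0.1,-1]
    - [0,0,1,-0.02,0.08,-0.1,-1]
    - [0,0,1,-0.02,0.08,-0.1,-1]
    - [0,0,1,0,0,-0.1,-1]

```text
time_s: 32.15
eef_pos: [0.5612, 0.3068, 0.3154]
orientation: [0.602, 0.798, 0.001, 0.0]
contact_force: [-1.0, -0.7, -0.2]
gripper_width: 0.998
grasp_force: 0.0
```

Emit:
move_arm:
  rows:
    - [0,0,1,0,0,-0.1,-1]
    - [0,0,1,0,0,-0.1,-1]
    - [0,0,1,0,0,-0.1,-1]
    - [0,0,1,0,0,0,-1]
    - [0,0,1,0,0,0,-1]

```text
time_s: 32.65
eef_pos: [0.5613, 0.3063, 0.3003]
orientation: [0.416, 0.91, 0.0, 0.0]
contact_force: [0.8, 0.2, -0.8]
gripper_width: 1.0
grasp_force: 0.0
```

Emit:
move_arm:
  rows:
    - [0,0,1,0,0,0,-1]
    - [0,0,1,0,0,0,-1]
    - [0,0,1,0,0,0,-1]
    - [0,0,1,0,0,0,-1]
    - [0,0,1,0,0,0,-1]

```text
time_s: 33.15
eef_pos: [0.5614, 0.3063, 0.3006]
orientation: [0.209, 0.978, 0.0, 0.001]
contact_force: [0.7, -0.2, 0.2]
gripper_width: 0.997
grasp_force: 0.0
```

Emit:
move_arm:
  rows:
    - [0,0,1,0,0,0,-1]
    - [0,0,1,0,0,0,-1]
    - [0,0,1,0,0,0,-1]
    - [0,0,0.3,0,0,0,-1]
    - [0,0,0,0,0,0,-1]

```text
time_s: 33.65
eef_pos: [0.5611, 0.3068, 0.3002]
orientation: [0.068, 0.998, 0.0, 0.0]
contact_force: [-0.8, 0.2, 0.0]
gripper_width: 0.998
grasp_force: 0.0
```

Run:
```python
from h import *
delta(.5615,.307,.25,82.3)
s=save('wrist','w17');p=pts(s)
m=((p[...,2]>.009)&(p[...,2]<.023)&(np.hypot(p[...,0]-.56,p[...,1]-.306)<.07)).astype(np.uint8)
m=cv2.morphologyEx(m,cv2.MORPH_OPEN,np.ones((5,5)))
v,u=np.nonzero(m);w=np.array([ray(s,a,b,.016,1) for a,b in zip(u,v)])*1000
print(len(u),cv2.minAreaRect(w.astype(np.float32)),u.min(),u.max(),v.min(),v.max())
```

```text
units [ 0.008  0.005 -1.004] yaw units 0.029 now [0.5611 0.3068 0.3002] 82.15
7283 ((560.7951049804688, 307.8331298828125), (54.761837005615234, 79.87385559082031), 82.42282104492188) 221 294 133 234
```

Emit:
move_arm:
  rows:
    - [0,0,0.03,0,0.01,-0.5,-0.7]
    - [0,0,0,0,0,-0.6,-0.7]
    - [0,0,0,0,0,-0.6,-0.7]
    - [0,0,0,0,0,-0.4,-0.7]
    - [0,0,0,0,0,-0.2,-0.7]

```text
time_s: 34.2
eef_pos: [0.5598, 0.3075, 0.1822]
orientation: [0.067, 0.998, -0.001, -0.002]
contact_force: [0.6, -0.7, -0.1]
gripper_width: 0.852
grasp_force: 0.0
```

Emit:
move_arm:
  rows:
    - [0,0,0,0,0,0,1]
    - [0,0,0,0,0,0,1]
    - [0,0,0,0,0,0,1]
    - [0,0,0,0,0,0,1]

```text
time_s: 34.6
eef_pos: [0.5611, 0.3082, 0.1858]
orientation: [0.066, 0.998, 0.0, 0.001]
contact_force: [0.3, -0.5, -1.6]
gripper_width: 0.582
grasp_force: 62.2
```

Run:
```python
from h import *
o=get_obs();print(o['eef_pos'],o['contact_force'],o['gripper_width'])
s=save('wrist','w18');cv2.imwrite('pics/w18.png',cv2.resize(cv2.imread('pics/w18.png'),(640,480)))
delta(0,0,0,82.4)
```

```text
[0.5611015  0.30817275 0.18582473] [ 0.33037136 -0.48989604 -1.57285978] 0.582201589283511
units [-11.22   -6.162  -3.712] yaw units -0.004 now [0.561  0.3081 0.1856] 82.42
```

View pics/w18.png

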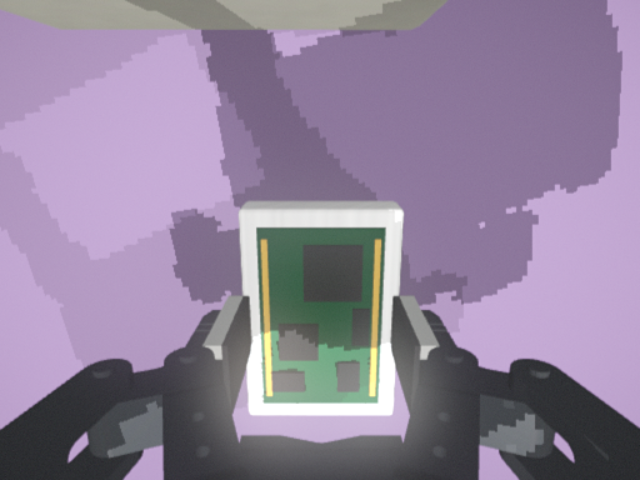

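The carrier is gripped centrally, with its top face at about (241–402, 209–414). Working out the placing pose.

```bash
cat > tgt.py <<'E'
from h import *
B=np.array([.5902,.0264]);th=np.radians(-9.1);t=np.arcsin(48/130);c,s_=np.cos(th),np.sin(th)
D=.1857;off=np.array([0.0,0.0])
def tcp(px,pz=.022,py=0.,D=D,ox=0.):
    # carrier centre at plate px,py ; ox = carrier centre ahead of TCP along plate x
    x=-.075+(px-ox)*np.cos(t)-(pz+D)*np.sin(t);z=.035+(px-ox)*np.sin(t)+(pz+D)*np.cos(t)
    return np.array([B[0]+c*x-s_*py,B[1]+s_*x+c*py,z])
def err(T):
    o=get_obs();Rm=R.from_quat(o['orientation'])
    # desired: tool z=-n, tool y = base y line
    n=np.array([-np.sin(t)*c,-np.sin(t)*s_,np.cos(t)]);y=np.array([-s_,c,0]);
    if y@Rm.as_matrix()[:,1]<0:y=-y
    Rd=R.from_matrix(np.c_[np.cross(y,-n),y,-n])
    print('shift units',((T-o['eef_pos'])/.05).round(3),'turn units',(np.degrees((Rd*Rm.inv()).as_rotvec())/5).round(3),o['eef_pos'].round(4),o['contact_force'].round(1),round(o['gripper_width'],3))
E
python3 - <<'E'
from tgt import *
hold('w18',[(402,209),(394,414),(249,414),(241,209)],.016,1.25,.08,.055)
T=tcp(.044);print(T);err(T);err(tcp(.060,.062))
E
```

```text
block -7.56 [562.1 308.4] 1.0 [np.float64(0.0797), np.float64(0.0553), np.float64(0.0797), np.float64(0.0531)] tool-frame offset mm [-1.   0.4] yaw rel -89.98 z 0.18582472939275568
[0.48079616 0.04392366 0.2442696 ]
shift units [-1.604 -5.284  1.174] turn units [-0.634 -4.269 -0.303] [0.561  0.3081 0.1856] [-0.5  0.1 -1.9] 0.585
shift units [-1.602 -5.284  2.035] turn units [-0.634 -4.269 -0.303] [0.561  0.3081 0.1856] [-0.5  0.1 -1.9] 0.585
```

Emit:
move_arm:
  rows:
    - [0,0,0,0,0,0.5,1]
    - [0,0,0,0,0,0.7,1]
    - [0,0,0,0,0,0.7,1]
    - [0,0,0,0,-0.1,0.7,1]
    - [-0.06,-0.42,-0.03,-0.16,-0.4,0.3,1]

```text
time_s: 35.15
eef_pos: [0.554, 0.284, 0.3348]
orientation: [0.067, 0.998, 0.0, 0.023]
contact_force: [1.2, 0.8, -0.8]
gripper_width: 0.58
grasp_force: 62.6
```

Emit:
move_arm:
  rows:
    - [-0.06,-0.42,-0.03,-0.16,-0.53,0,1]
    - [-0.06,-0.42,-0.03,-0.16,-0.53,0,1]
    - [-0.06,-0.42,-0.03,-0.16,-0.53,0,1]
    - [-0.06,-0.42,-0.03,-0.16,-0.53,0,1]
    - [-0.06,-0.42,-0.03,-0.16,-0.53,0,1]

```text
time_s: 35.65
eef_pos: [0.5121, 0.1496, 0.33]
orientation: [0.073, 0.991, -0.008, 0.112]
contact_force: [0.1, 0.2, -0.9]
gripper_width: 0.581
grasp_force: 62.5
```

Emit:
move_arm:
  rows:
    - [-0.06,-0.42,-0.03,-0.16,-0.53,0,1]
    - [-0.06,-0.42,-0.03,-0.16,-0.53,0,1]
    - [-0.06,-0.42,-0.03,-0.16,-0.53,0,1]
    - [-0.06,-0.42,-0.03,-0.16,-0.53,0,1]
    - [0,0,0,0,0,0,1]

```text
time_s: 36.15
eef_pos: [0.4797, 0.0425, 0.3298]
orientation: [0.079, 0.98, -0.015, 0.184]
contact_force: [0.1, 0.6, -1.4]
gripper_width: 0.584
grasp_force: 62.6
```

Run:
```python
from tgt import *
err(tcp(.050,.052));err(tcp(.050,.030))
```

```text
shift units [-0.087  0.046 -1.109] turn units [-0.02  -0.079  0.034] [0.4797 0.0425 0.3298] [ 0.1  0.6 -1.4] 0.584
shift units [ 0.073  0.02  -1.518] turn units [-0.02  -0.079  0.034] [0.4797 0.0425 0.3298] [ 0.1  0.6 -1.4] 0.584
```

Emit:
move_arm:
  rows:
    - [-0.02,-0.08,0.034,-0.087,0.046,-0.4,1]
    - [0,0,0,0,0,-0.4,1]
    - [0,0,0,0,0,-0.3,1]
    - [0,0,0,0,0,0,1]
    - [0,0,0,0,0,0,1]

```text
time_s: 36.65
eef_pos: [0.4765, 0.0472, 0.2751]
orientation: [0.076, 0.979, -0.014, 0.187]
contact_force: [0.9, 0.3, -1.1]
gripper_width: 0.586
grasp_force: 62.6
```

Run:
```python
from tgt import *
err(tcp(.050,.028));err(tcp(.047,.022))
s=save('wrist','w19');p=pts(s).reshape(-1,3)
b=np.c_[(p[:,:2]-B)@np.array([[c,-s_],[s_,c]]),p[:,2]]
px=(b[:,0]+.075)*np.cos(t)+(b[:,2]-.035)*np.sin(t);pz=-(b[:,0]+.075)*np.sin(t)+(b[:,2]-.035)*np.cos(t);py=b[:,1]
P=np.c_[px,py,pz]*1000
m=(np.abs(P[:,2]-22)<6)&(P[:,0]>-12)&(P[:,0]<160);q=P[m];print('plate pts',len(q),np.median(q,0),np.percentile(q,[1,99],axis=0).round(1).tolist())
m=(np.abs(P[:,2]-68)<7)&(P[:,0]>-12)&(P[:,0]<130)&(np.abs(P[:,1])<50);q=P[m];print('carrier top',len(q),np.median(q,0),np.percentile(q,[1,99],axis=0).round(1).tolist())
```

```text
shift units [ 0.153 -0.075 -0.46 ] turn units [-0.011 -0.006 -0.044] [0.4765 0.0472 0.2751] [ 0.9  0.3 -1.1] 0.586
shift units [ 0.141 -0.073 -0.594] turn units [-0.011 -0.006 -0.044] [0.4765 0.0472 0.2751] [ 0.9  0.3 -1.1] 0.586
plate pts 14720 [16.06921908 -2.81392557 22.63663322] [[-11.7, -52.8, 17.0], [140.1, 53.8, 24.3]]
carrier top 20510 [45.08534459  2.68011559 69.43591263] [[11.5, -23.9, 64.4], [89.9, 29.2, 72.3]]
```

Emit:
move_arm:
  rows:
    - [-0.01,0,-0.04,0.08,-0.04,-0.23,1]
    - [0,0,0,0.073,-0.035,-0.23,1]
    - [0,0,0,0,0,0,1]
    - [0,0,0,0,0,0,1]

```text
time_s: 37.1
eef_pos: [0.4843, 0.0431, 0.2525]
orientation: [0.078, 0.979, -0.015, 0.188]
contact_force: [-0.5, 0.0, -1.2]
gripper_width: 0.581
grasp_force: 62.6
```

Run:
```python
from tgt import *
err(tcp(.050,.028));err(tcp(.050,.022));err(tcp(.044,.022))
```

```text
shift units [-0.003  0.006 -0.01 ] turn units [0.003 0.006 0.001] [0.4843 0.0431 0.2525] [-0.5  0.  -1.2] 0.581
shift units [ 0.04  -0.001 -0.121] turn units [0.003 0.006 0.001] [0.4843 0.0431 0.2525] [-0.5  0.  -1.2] 0.581
shift units [-0.07   0.016 -0.166] turn units [0.003 0.006 0.001] [0.4843 0.0431 0.2525] [-0.5  0.  -1.2] 0.581
```

Emit:
move_arm:
  rows:
    - [0,0,0,0.014,0.003,-0.04,1]
    - [0,0,0,0.014,0,-0.04,1]
    - [0,0,0,0,0,0,1]

```text
time_s: 37.4
eef_pos: [0.4853, 0.0433, 0.2477]
orientation: [0.078, 0.979, -0.015, 0.187]
contact_force: [-0.7, -0.2, -0.7]
gripper_width: 0.583
grasp_force: 62.6
```

Emit:
move_arm:
  rows:
    - [0,0,0,0.008,0,-0.02,1]
    - [0,0,0,0,0,0,1]

```text
time_s: 37.6
eef_pos: [0.4858, 0.0432, 0.2467]
orientation: [0.078, 0.979, -0.015, 0.187]
contact_force: [-0.1, -0.4, -2.4]
gripper_width: 0.582
grasp_force: 62.8
```

Emit:
move_arm:
  rows:
    - [0,0,0,0.007,0,-0.018,1]
    - [0,0,0,0,0,0,1]

```text
time_s: 37.8
eef_pos: [0.4861, 0.0432, 0.2464]
orientation: [0.078, 0.979, -0.015, 0.187]
contact_force: [-7.1, -0.1, 9.1]
gripper_width: 0.581
grasp_force: 70.0
```

Emit:
move_arm:
  rows:
    - [0,0,0,-0.03,0.004,-0.006,1]
    - [0,0,0,-0.027,0.004,-0.011,1]
    - [0,0,0,0,0,0,1]

```text
time_s: 38.1
eef_pos: [0.4838, 0.0435, 0.2457]
orientation: [0.078, 0.979, -0.015, 0.188]
contact_force: [0.6, -0.3, 4.7]
gripper_width: 0.587
grasp_force: 65.4
```

Emit:
move_arm:
  rows:
    - [0,0,0,-0.02,0.003,-0.008,1]
    - [0,0,0,-0.018,0.003,-0.007,1]
    - [0,0,0,0,0,0,1]

```text
time_s: 38.4
eef_pos: [0.4819, 0.0438, 0.2449]
orientation: [0.078, 0.979, -0.015, 0.188]
contact_force: [0.4, 0.4, 5.8]
gripper_width: 0.582
grasp_force: 66.3
```

Run:
```python
from tgt import *
err(tcp(.044,.022))
```

```text
shift units [-0.021  0.003 -0.012] turn units [0.006 0.02  0.001] [0.4819 0.0438 0.2449] [0.4 0.4 5.8] 0.582
```

Emit:
move_arm:
  rows:
    - [0,0,0,-0.018,0.003,-0.007,1]
    - [0,0,0,0,0,0,1]

```text
time_s: 38.6
eef_pos: [0.481, 0.0439, 0.2445]
orientation: [0.078, 0.979, -0.015, 0.188]
contact_force: [0.5, 0.6, 5.0]
gripper_width: 0.584
grasp_force: 66.3
```

Emit:
move_arm:
  rows:
    - [0,0,0,-0.018,0.003,-0.007,1]
    - [0,0,0,0,0,0,1]

```text
time_s: 38.8
eef_pos: [0.4801, 0.0441, 0.2442]
orientation: [0.078, 0.979, -0.015, 0.188]
contact_force: [1.3, 0.1, 5.6]
gripper_width: 0.583
grasp_force: 66.3
```

Emit:
move_arm:
  rows:
    - [0,0,0,-0.018,0.003,-0.007,1]
    - [0,0,0,0,0,0,1]

```text
time_s: 39.0
eef_pos: [0.4793, 0.0442, 0.2439]
orientation: [0.078, 0.979, -0.015, 0.188]
contact_force: [2.1, 0.3, 4.6]
gripper_width: 0.582
grasp_force: 65.6
```

Emit:
move_arm:
  rows:
    - [0,0,0,-0.018,0.003,-0.007,1]
    - [0,0,0,0,0,0,1]

```text
time_s: 39.2
eef_pos: [0.4788, 0.0442, 0.2438]
orientation: [0.078, 0.979, -0.015, 0.189]
contact_force: [6.0, -0.5, 3.6]
gripper_width: 0.581
grasp_force: 64.1
```

Emit:
move_arm:
  rows:
    - [0,0,0,-0.018,0.003,-0.007,1]
    - [0,0,0,0,0,0,1]

```text
time_s: 39.4
eef_pos: [0.4783, 0.0442, 0.2439]
orientation: [0.078, 0.979, -0.015, 0.19]
contact_force: [7.1, -1.9, 3.9]
gripper_width: 0.58
grasp_force: 63.6
```

Butted on the lip. Releasing and retreating along the plate normal.

Emit:
move_arm:
  rows:
    - [0,0,0,0,0,0,-0.7]
    - [0,0,0,0,0,0,-0.7]
    - [0,0,0,0,0,0,-0.7]
    - [0,0,0,-0.1,0.016,0.26,-0.7]
    - [0,0,0,-0.22,0.035,0.56,-0.7]

```text
time_s: 39.9
eef_pos: [0.4591, 0.0474, 0.2807]
orientation: [0.078, 0.98, -0.015, 0.183]
contact_force: [0.2, -0.1, -0.2]
gripper_width: 0.85
grasp_force: 0.0
```

Emit:
move_arm:
  rows:
    - [0,0,0,-0.22,0.035,0.56,-0.7]
    - [0,0.4,0,-0.2,0.1,0.5,-0.7]
    - [0,0.5,0,0,0,0.4,-0.7]
    - [0,0.5,0,0,0,0.1,-0.7]
    - [0,0.5,0,0,0,0,-0.7]

```text
time_s: 40.4
eef_pos: [0.4396, 0.0541, 0.3621]
orientation: [0.076, 0.991, -0.021, 0.105]
contact_force: [0.4, 0.4, -0.4]
gripper_width: 0.849
grasp_force: 0.0
```

Run:
```python
from tgt import *
s=save('wrist','w20');p=pts(s).reshape(-1,3)
b=np.c_[(p[:,:2]-B)@np.array([[c,-s_],[s_,c]]),p[:,2]]
px=(b[:,0]+.075)*np.cos(t)+(b[:,2]-.035)*np.sin(t);pz=-(b[:,0]+.075)*np.sin(t)+(b[:,2]-.035)*np.cos(t);py=b[:,1]
P=np.c_[px,py,pz]*1000
for n,z,d in(('plate',22,4),('carrier',38,4)):
    m=(np.abs(P[:,2]-z)<d)&(P[:,0]>-2)&(P[:,0]<160)&(np.abs(P[:,1])<60);q=P[m];k=np.linalg.lstsq(np.c_[q[:,:2],np.ones(len(q))],q[:,2],rcond=None)[0]
    print(n,len(q),np.percentile(q,[1,50,99],axis=0).round(1).tolist(),'slopes deg',np.degrees(k[:2]).round(2),cv2.minAreaRect(q[:,:2].astype(np.float32)))
q=p[(p[:,2]>.087)&(p[:,2]<.1)&(np.hypot(p[:,0]-.412,p[:,1]-.298)<.04)];print('knob wrist',len(q))
o=get_obs();print(o['eef_pos'],o['qpos'])
s=save('top','t5');q,tt,r=blob(s,int(297/1.5625),int(351/1.5625),zr=(.075,.11));print(r,len(q),q.mean(0))
```

```text
plate 12122 [[5.7, -49.5, 20.9], [100.0, 1.8, 22.6], [148.1, 52.6, 24.2]] slopes deg [ 0.01 -0.06] ((74.40509033203125, 4.443058013916016), (152.26499938964844, 110.2591781616211), 0.29441118240356445)
carrier 6377 [[4.0, -27.0, 36.7], [42.0, 0.0, 39.3], [82.4, 26.7, 41.5]] slopes deg [ 0.19 -0.01] ((41.018619537353516, 2.136474609375), (82.33152770996094, 85.26058197021484), 89.99267578125)
knob wrist 0
[0.43954654 0.05403757 0.36128287] [-0.14283114 -0.23031346  2.06852288 -0.03278529  1.09435575 -1.54791134]
((412.06494140625, 298.13946533203125), (41.872589111328125, 13.364466667175293), 44.411338806152344) 61 [0.41122381 0.29628139 0.09264317]
```

Carrier measured on the plate at x 4–82 mm, y ±27 mm, flat. Now the dimmer: bar at (412, 298) mm, lying along 44°. I'll grip it with joint 6 near −1.7, which leaves the full clockwise range.

```bash
cat > kn.py <<'E'
from h import *
def kn(T,yaw):
    o=get_obs();Rm=R.from_quat(o['orientation']);a=np.radians(yaw);y=np.array([np.cos(a),np.sin(a),0]);z=np.array([0,0,-1.])
    Rd=R.from_matrix(np.c_[np.cross(y,z),y,z])
    print('shift',((np.array(T)-o['eef_pos'])/.05).round(3),'turn',(np.degrees((Rd*Rm.inv()).as_rotvec())/5).round(3),o['eef_pos'].round(4),'j6',o['qpos'][5].round(3),'F',o['contact_force'].round(1),'M',o['wrist_torque'].round(2),round(o['gripper_width'],3))
E
python3 -c "
from kn import *
kn([.412,.298,.36],85);kn([.412,.298,.36],134.4)"
```

```text
shift [-0.551  4.879 -0.016] turn [0.594 2.372 0.759] [0.4396 0.054  0.3608] j6 -1.548 F [ 0.1 -0.8 -0.3] M [ 0.03  0.06 -0.01] 0.85
shift [-0.551  4.879 -0.016] turn [-0.467  2.491 10.6  ] [0.4396 0.054  0.3608] j6 -1.548 F [ 0.1 -0.8 -0.3] M [ 0.03  0.06 -0.01] 0.85
```

Emit:
move_arm:
  rows:
    - [0.12,0.47,0.15,-0.05,0.45,0,-0.4]
    - [0.12,0.47,0.15,-0.05,0.45,0,-0.4]
    - [0.12,0.47,0.15,-0.05,0.45,0,-0.4]
    - [0.12,0.47,0.15,-0.05,0.45,0,-0.4]
    - [0.12,0.47,0.15,-0.05,0.45,0,-0.4]

```text
time_s: 41.0
eef_pos: [0.4266, 0.1674, 0.3604]
orientation: [0.044, 0.999, 0.0, 0.001]
contact_force: [0.3, -0.9, 0.4]
gripper_width: 0.698
grasp_force: 0.0
```

Emit:
move_arm:
  rows:
    - [0,0,1,-0.05,0.45,0,-0.4]
    - [0,0,1,-0.05,0.45,0,-0.4]
    - [0,0,1,-0.05,0.45,0,-0.4]
    - [0,0,1,-0.05,0.45,0,-0.4]
    - [0,0,1,-0.05,0.45,0,-0.4]

```text
time_s: 41.5
eef_pos: [0.4141, 0.2798, 0.3603]
orientation: [-0.175, 0.985, 0.001, 0.001]
contact_force: [0.8, 0.8, -0.1]
gripper_width: 0.704
grasp_force: 0.0
```

Emit:
move_arm:
  rows:
    - [0,0,1,0,0.2,0,-0.4]
    - [0,0,1,0,0.1,0,-0.4]
    - [0,0,1,0,0.08,0,-0.4]
    - [0,0,1,0,0,0,-0.4]
    - [0,0,1,0,0,0,-0.4]

```text
time_s: 42.0
eef_pos: [0.4143, 0.298, 0.3602]
orientation: [-0.384, 0.923, 0.001, 0.001]
contact_force: [1.0, 0.4, 0.5]
gripper_width: 0.7
grasp_force: 0.0
```

```bash
python3 -c "
from kn import *
kn([.412,.298,.25],134.4)
s=save('wrist','w21');p=pts(s);m=((p[...,2]>.086)&(p[...,2]<.1)&(np.hypot(p[...,0]-.412,p[...,1]-.298)<.05));v,u=np.nonzero(m)
w=np.array([ray(s,a,b,.094,1) for a,b in zip(u,v)])*1000;print(len(w),cv2.minAreaRect(w.astype(np.float32)))"
```

```text
shift [-4.500e-02  1.000e-03 -2.203e+00] turn [-0.032  0.009 -0.154] [0.4143 0.298  0.3602] j6 -1.974 F [1.  0.4 0.5] M [ 0.08 -0.03  0.01] 0.7
1081 ((412.9009704589844, 299.65728759765625), (42.467933654785156, 13.833029747009277), 44.12411117553711)
```

Emit:
move_arm:
  rows:
    - [0,0,-0.2,-0.035,0.015,-0.5,-0.4]
    - [0,0,0,0,0,-0.6,-0.4]
    - [0,0,0,0,0,-0.6,-0.4]
    - [0,0,0,0,0,-0.5,-0.4]
    - [0,0,0,0,0,0,-0.4]

```text
time_s: 42.55
eef_pos: [0.4108, 0.2977, 0.247]
orientation: [-0.373, 0.928, 0.001, -0.003]
contact_force: [-1.4, -0.5, 0.6]
gripper_width: 0.701
grasp_force: 0.0
```

Emit:
move_arm:
  rows:
    - [0,0,0,0,0,0,1]
    - [0,0,0,0,0,0,1]
    - [0,0,0,0,0,0,1]
    - [0,0,0,0,0,0,1]
    - [0,0,0,0,0,0,1]

```text
time_s: 43.05
eef_pos: [0.413, 0.2998, 0.2534]
orientation: [-0.374, 0.927, 0.002, 0.003]
contact_force: [-4.0, 4.3, 6.8]
gripper_width: 0.146
grasp_force: 59.9
```

```bash
python3 -c "
from kn import *
kn([.4125,.299,.25],134.2)"
```

```text
shift [-0.011 -0.016 -0.067] turn [-0.074  0.035  0.057] [0.413  0.2998 0.2534] j6 -1.95 F [-4.   4.3  6.8] M [ 0.64  0.78 -0.04] 0.146
```

Emit:
move_arm:
  rows:
    - [0,0,-1,0,0,0,1]
    - [0,0,-1,0,0,0,1]
    - [0,0,-1,0,0,0,1]
    - [0,0,-1,0,0,0,1]
    - [0,0,-1,0,0,0,1]

```text
time_s: 43.55
eef_pos: [0.413, 0.2998, 0.2534]
orientation: [-0.163, 0.987, 0.002, 0.002]
contact_force: [-5.6, 4.6, 6.7]
gripper_width: 0.146
grasp_force: 59.9
```

Emit:
move_arm:
  rows:
    - [0,0,-1,0,0,0,1]
    - [0,0,-1,0,0,0,1]
    - [0,0,-1,0,0,0,1]
    - [0,0,-1,0,0,0,1]
    - [0,0,-1,0,0,0,1]

```text
time_s: 44.05
eef_pos: [0.4129, 0.2998, 0.2534]
orientation: [0.055, 0.998, 0.002, 0.002]
contact_force: [-5.5, 4.7, 6.9]
gripper_width: 0.146
grasp_force: 59.9
```

Emit:
move_arm:
  rows:
    - [0,0,-1,0,0,0,1]
    - [0,0,-1,0,0,0,1]
    - [0,0,-1,0,0,0,1]
    - [0,0,-1,0,0,0,1]
    - [0,0,-1,0,0,0,1]

```text
time_s: 44.55
eef_pos: [0.4129, 0.2998, 0.2534]
orientation: [0.27, 0.963, 0.001, 0.002]
contact_force: [-6.7, 4.1, 7.0]
gripper_width: 0.141
grasp_force: 60.0
```

```bash
python3 -c "
from kn import *
kn([.4125,.299,.25],59.2)"
```

```text
shift [-0.007 -0.016 -0.067] turn [-0.018  0.043  0.095] [0.4129 0.2998 0.2534] j6 -0.634 F [-6.7  4.1  7. ] M [0.54 1.15 0.07] 0.141
```

Emit:
move_arm:
  rows:
    - [0,0,-1,0,0,0,1]
    - [0,0,-1,0,0,0,1]
    - [0,0,-1,0,0,0,1]
    - [0,0,-1,0,0,0,1]
    - [0,0,-1,0,0,0,1]

```text
time_s: 45.05
eef_pos: [0.4128, 0.2999, 0.2534]
orientation: [0.472, 0.882, 0.001, 0.001]
contact_force: [-5.5, 4.4, 7.2]
gripper_width: 0.145
grasp_force: 60.0
```

Emit:
move_arm:
  rows:
    - [0,0,-1,0,0,0,1]
    - [0,0,-1,0,0,0,1]
    - [0,0,-1,0,0,0,1]
    - [0,0,-1,0,0,0,1]
    - [0,0,-1,0,0,0,1]

```text
time_s: 45.55
eef_pos: [0.4128, 0.2999, 0.2534]
orientation: [0.651, 0.759, 0.0, 0.001]
contact_force: [-6.5, 4.6, 7.4]
gripper_width: 0.145
grasp_force: 60.0
```

```bash
python3 -c "
from kn import *
kn([.4125,.299,.25],9.2)"
```

```text
shift [-0.006 -0.018 -0.068] turn [0.004 0.013 0.096] [0.4128 0.2999 0.2534] j6 0.24 F [-6.5  4.6  7.4] M [0.71 1.26 0.08] 0.145
```

Rotated 125° so far with low torque. Continuing.

Emit:
move_arm:
  rows:
    - [0,0,-1,0,0,0,1]
    - [0,0,-1,0,0,0,1]
    - [0,0,-1,0,0,0,1]
    - [0,0,-1,0,0,0,1]
    - [0,0,-1,0,0,0,1]

```text
time_s: 46.05
eef_pos: [0.4128, 0.3001, 0.2535]
orientation: [0.798, 0.602, -0.0, 0.001]
contact_force: [-6.7, 6.2, 7.0]
gripper_width: 0.142
grasp_force: 109.5
```

Emit:
move_arm:
  rows:
    - [0,0,-1,0,0,0,1]
    - [0,0,-1,0,0,0,1]
    - [0,0,-1,0,0,0,1]
    - [0,0,-1,0,0,0,1]

```text
time_s: 46.45
eef_pos: [0.4124, 0.3007, 0.2535]
orientation: [0.886, 0.463, -0.0, 0.002]
contact_force: [-6.1, 7.0, 5.8]
gripper_width: 0.149
grasp_force: 331.8
```

```bash
python3 -c "
from kn import *
kn([.4125,.299,.25],-35.8)
s=save('wrist','w22');cv2.imwrite('pics/w22.png',cv2.resize(cv2.imread('pics/w22.png'),(640,480)))"
```

```text
shift [ 0.003 -0.033 -0.069] turn [ 0.055  0.017 -0.19 ] [0.4124 0.3007 0.2535] j6 1.005 F [-6.1  7.   5.8] M [ 2.03  1.35 10.05] 0.149
```

Stop reached: 10 N·m about the axis after 170° clockwise. Relieving the torque gently before releasing.

Emit:
move_arm:
  rows:
    - [0,0,0.5,0,0,0,1]
    - [0,0,0,0,0,0,1]

```text
time_s: 46.7
eef_pos: [0.4123, 0.3007, 0.2534]
orientation: [0.875, 0.484, -0.0, 0.003]
contact_force: [-5.6, 5.6, 4.8]
gripper_width: 0.145
grasp_force: 282.0
```

```bash
python3 -c "
from kn import *
kn([.4125,.299,.25],-33.3)"
```

```text
shift [ 0.004 -0.034 -0.068] turn [ 0.057  0.019 -0.226] [0.4123 0.3007 0.2534] j6 0.959 F [-5.6  5.6  4.8] M [1.81 1.24 8.33] 0.145
```

Emit:
move_arm:
  rows:
    - [0,0,0.7,0,0,0,1]
    - [0,0,0.7,0,0,0,1]
    - [0,0,0.4,0,0,0,1]
    - [0,0,0,0,0,0,1]

```text
time_s: 47.1
eef_pos: [0.4125, 0.3003, 0.2532]
orientation: [0.837, 0.546, -0.001, 0.001]
contact_force: [-4.7, 5.4, 6.2]
gripper_width: 0.148
grasp_force: 178.8
```

```bash
python3 -c "
from kn import *
kn([.4125,.299,.25],-24.3)"
```

```text
shift [ 0.001 -0.026 -0.065] turn [ 0.037  0.006 -0.11 ] [0.4125 0.3003 0.2532] j6 0.809 F [-4.7  5.4  6.2] M [1.52 1.25 4.87] 0.148
```

Emit:
move_arm:
  rows:
    - [0,0,0.7,0,0,0,1]
    - [0,0,0.7,0,0,0,1]
    - [0,0,0.5,0,0,0,1]
    - [0,0,0,0,0,0,1]

```text
time_s: 47.5
eef_pos: [0.4126, 0.3, 0.2531]
orientation: [0.792, 0.611, -0.001, 0.001]
contact_force: [-5.4, 4.4, 5.2]
gripper_width: 0.147
grasp_force: 97.2
```

```bash
python3 -c "
from kn import *
kn([.4125,.299,.25],-14.3)"
```

```text
shift [-0.002 -0.02  -0.061] turn [ 0.018 -0.003  0.086] [0.4126 0.3    0.2531] j6 0.65 F [-5.4  4.4  5.2] M [1.36 1.3  1.95] 0.147
```

Emit:
move_arm:
  rows:
    - [0,0,0.6,0,0,0,1]
    - [0,0,0,0,0,0,1]

```text
time_s: 47.7
eef_pos: [0.4126, 0.2999, 0.253]
orientation: [0.776, 0.63, -0.001, 0.0]
contact_force: [-5.0, 4.3, 5.3]
gripper_width: 0.145
grasp_force: 77.4
```

```bash
python3 -c "
from kn import *
kn([.4125,.299,.25],-12)"
```

```text
shift [-0.002 -0.018 -0.061] turn [ 0.013 -0.007 -0.028] [0.4126 0.2999 0.253 ] j6 0.599 F [-5.   4.3  5.3] M [1.27 1.31 1.18] 0.145
```

Torque still holds against the stop (1.2 N·m). Releasing and backing off.

Emit:
move_arm:
  rows:
    - [0,0,0,0,0,0,-0.4]
    - [0,0,0,0,0,0,-0.4]
    - [0,0,0,0,0,0,-0.4]
    - [0,0,0,0,0,0.5,-0.4]
    - [0,0,0,0,0,0.7,-0.4]

```text
time_s: 48.2
eef_pos: [0.4122, 0.2981, 0.31]
orientation: [0.778, 0.629, -0.004, 0.001]
contact_force: [0.4, 0.5, -0.0]
gripper_width: 0.702
grasp_force: 0.0
```

Emit:
move_arm:
  rows:
    - [0,0,0,0,0,0.7,-0.4]
    - [0,0,0,-0.3,0.4,0.5,-0.4]
    - [0,0,0,-0.3,0.5,0,-0.4]
    - [0,0,0,-0.2,0.5,0,-0.4]
    - [0,0,0,0,0,0,-0.4]

```text
time_s: 48.7
eef_pos: [0.372, 0.3704, 0.3717]
orientation: [0.777, 0.63, -0.001, 0.001]
contact_force: [-0.5, -0.3, 0.7]
gripper_width: 0.699
grasp_force: 0.0
```

Run:
```python
from kn import *
kn([.4125,.299,.25],-12)
s=save('top','t6');q,tt,r=blob(s,int(297/1.5625),int(351/1.5625),zr=(.075,.11));print('knob',r,len(q))
a=cv2.resize(s['color'][120:260,140:420][:,:,::-1],(0,0),fx=2.8,fy=2.8,interpolation=cv2.INTER_CUBIC)
b=save('scene','s6')['color'][120:350,80:400][:,:,::-1];b=cv2.resize(b,(280,202))
cv2.imwrite('pics/f.png',np.vstack([a,np.hstack([b,np.zeros((202,a.shape[1]-280,3),np.uint8)])]))
```

```text
shift [ 0.81  -1.428 -2.434] turn [ 0.032  0.002 -0.018] [0.372  0.3704 0.3717] j6 0.762 F [-0.5 -0.3  0.7] M [-0.   -0.01  0.05] 0.699
knob ((411.9830322265625, 297.47186279296875), (40.025718688964844, 13.437455177307129), 89.19902038574219) 62
```

View pics/f.png

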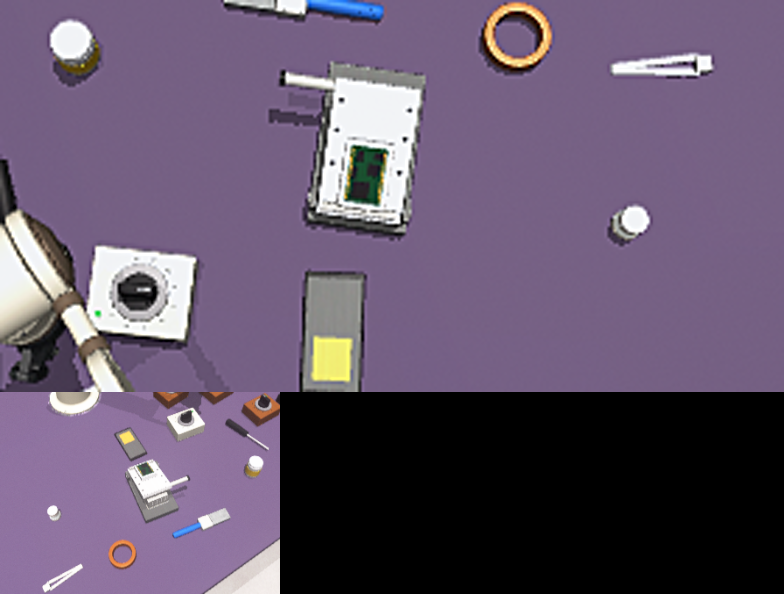

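The final view shows the carrier central on the tilted plate against the lip at (367,175), the bystanders unmoved and the knob bar at about 89°. The tool was at −12° on release, so I'll regrip squarely and check the knob really sits at the stop.

Emit:
move_arm:
  rows:
    - [0,0,0.75,0.3,-0.5,0,-0.4]
    - [0,0,0.75,0.3,-0.5,0,-0.4]
    - [0,0,0.7,0.21,-0.43,0,-0.4]
    - [0,0,0,0,0,0,-0.4]
    - [0,0,0,0,0,0,-0.4]

```text
time_s: 49.3
eef_pos: [0.4139, 0.2963, 0.3712]
orientation: [0.715, 0.699, -0.001, 0.001]
contact_force: [-0.2, -0.4, -1.0]
gripper_width: 0.703
grasp_force: 0.0
```

```bash
cat >> kn.py <<'E'
def bar(f):
    s=save('wrist',f);p=pts(s);m=((p[...,2]>.086)&(p[...,2]<.1)&(np.hypot(p[...,0]-.412,p[...,1]-.298)<.05));v,u=np.nonzero(m)
    w=np.array([ray(s,a,b,.094,1) for a,b in zip(u,v)])*1000;print(len(w),cv2.minAreaRect(w.astype(np.float32)))
E
python3 -c "
from kn import *
bar('w23');kn([.4125,.299,.25],-0.8)"
```

```text
1014 ((413.8793640136719, 301.2893981933594), (42.12755584716797, 13.832880973815918), 82.97146606445312)
shift [-0.022  0.041 -2.425] turn [0.042 0.002 0.074] [0.4136 0.2969 0.3713] j6 0.407 F [-0.4  0.   0.4] M [-0.03  0.04  0.  ] 0.704
```

The wrist camera gives the bar at 83° (−97°), which matches the estimated zero-torque stop angle. A quick push test will confirm.

Emit:
move_arm:
  rows:
    - [0,0,-0.6,-0.01,0.04,-0.5,-0.4]
    - [0,0,-0.56,0,0,-0.6,-0.4]
    - [0,0,0,0,0,-0.7,-0.4]
    - [0,0,0,0,0,-0.58,-0.4]
    - [0,0,0,0,0,0,-0.4]

```text
time_s: 49.85
eef_pos: [0.4105, 0.2989, 0.2481]
orientation: [0.748, 0.664, -0.006, -0.0]
contact_force: [-0.5, -0.3, 0.0]
gripper_width: 0.7
grasp_force: 0.0
```

Emit:
move_arm:
  rows:
    - [0,0,0,0,0,0,1]
    - [0,0,0,0,0,0,1]
    - [0,0,0,0,0,0,1]
    - [0,0,0,0,0,0,1]
    - [0,0,-0.3,0,0,0,1]

```text
time_s: 50.35
eef_pos: [0.413, 0.2999, 0.2546]
orientation: [0.757, 0.654, -0.001, 0.001]
contact_force: [-7.8, 0.6, 9.7]
gripper_width: 0.145
grasp_force: 60.5
```

Emit:
move_arm:
  rows:
    - [0,0,-0.3,0,0,0,1]
    - [0,0,-0.3,0,0,0,1]
    - [0,0,0,0,0,0,1]

```text
time_s: 50.65
eef_pos: [0.4129, 0.3, 0.2547]
orientation: [0.772, 0.635, -0.001, 0.002]
contact_force: [-6.6, 0.7, 10.1]
gripper_width: 0.146
grasp_force: 71.6
```

```bash
python3 -c "
from kn import *
kn([.4125,.299,.25],-11.5)"
```

```text
shift [-0.008 -0.02  -0.093] turn [ 0.04   0.007 -0.075] [0.4129 0.3    0.2547] j6 0.588 F [-6.6  0.7 10.1] M [0.14 1.11 1.57] 0.146
```

Torque rises immediately to 1.6 N·m, so the knob is at the stop. I'll ease off a little, release and retreat.

Emit:
move_arm:
  rows:
    - [0,0,0.45,0,0,0,1]
    - [0,0,0,0,0,0,1]
    - [0,0,0,0,0,0,-0.4]
    - [0,0,0,0,0,0,-0.4]
    - [0,0,0,0,0,0,-0.4]

```text
time_s: 51.15
eef_pos: [0.4134, 0.2992, 0.2528]
orientation: [0.761, 0.649, -0.001, 0.002]
contact_force: [-0.4, -1.2, 0.1]
gripper_width: 0.647
grasp_force: 0.0
```

Emit:
move_arm:
  rows:
    - [0,0,0,0,0,0.5,-0.4]
    - [0,0,0,0,0,0.7,-0.4]
    - [0,0,0,0,0,0.8,-0.4]
    - [0,0,0,0,0,0.4,-0.4]
    - [0,0,0,0,0,0,-0.4]

```text
time_s: 51.65
eef_pos: [0.4142, 0.2995, 0.3764]
orientation: [0.761, 0.649, 0.003, 0.003]
contact_force: [-0.4, 0.6, -0.5]
gripper_width: 0.7
grasp_force: 0.0
```

```bash
python3 -c "
from kn import *
bar('w24');kn([.4125,.299,.25],-7);job_done()"
```

```text
969 ((413.96630859375, 301.3908386230469), (41.881866455078125, 13.79843807220459), 83.12342071533203)
shift [-0.022 -0.006 -2.476] turn [0.028 0.04  0.427] [0.4136 0.2993 0.3738] j6 0.551 F [ 1.  -0.  -1.1] M [0.03 0.05 0.02] 0.701
the job is handed in; nothing more can be done
```

I handed the job in at about 52 s: the 13, 16 and 19 mm blocks are stacked on the seat, the plate rests on them at 21.7°, the carrier lies centred against the lip, and the dimmer is at its clockwise stop.

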